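Load the dish tray onto the tilted rocking shaker behind its drop bail

TASK

Load the aluminium tray with its two petri dishes into the bay of the rocking shaker, so that it cannot slide off when the shaker runs; the tray has a blue grip to carry it by, and the platform was switched off at some unknown tilt that you have to see or feel. Put the tray's front edge under the shaker's hinged bail (the steel rod with the red sleeve) and lift the bail with that edge; then slide the tray in along the deck, under the two hold-down clips, and lay it flat on the deck so that the bail drops fully behind it; let go only once it has. Keep both dishes in their pockets, force nothing, and do not disturb the other things on the bench.

Things in the scene. Friction and masses are not known exactly. Their poses are not given: they have to be found in the camera images.
- tray: loose aluminium tray, 0.11 to 0.2 kg empty: pocket part 71 long (x) x 139 wide (y) x 22 mm high, floor 4, walls 3 mm, two 65 mm square pockets side by side. Origin: centre of the pocket part's underside; +x to the front edge that goes in first (x = +35.5 mm), +z up. Behind it a flat neck, 34 mm wide, 6 mm thick, level with the underside, runs to x = -92 mm and carries the blue grip
- tray_grip (a point): point to hold the tray: centre of the blue grip, 76 mm behind the tray's origin and 32 mm above its underside. The grip is an upright plate 30 mm long (tray x: -91 to -61 mm), 12 mm thick (tray y), reaching from 6 to 48 mm above the underside
- tray_nose (a point): middle of the top of the tray's front edge (tray x = +35.5 mm, 22 mm above the underside)
- dish_a: lidded petri dish, 61 mm across, 16 mm high, 0.03 kg, lies loose in the tray's left pocket (tray y = +34 mm); origin at the centre of its underside, 4 mm above the tray's underside
- dish_b: the same in the tray's right pocket (tray y = -34 mm)
- shaker: see-saw rocking shaker, fixed: white base 190 wide (y) x 155 mm deep (x), 50 mm high, console at the back up to 105 mm. Origin on the bench under its middle; +x from the open front to the back; +z up. Its platform tilts on a shaft along y through point shaft and has stopped with the open front raised by 0 to 0.34 rad, which is not reported: see it or feel it. Its geared drive holds against 1.5 N m
- shaft (a point): middle of the platform's shaft (shaker x -30, y 0, z 76 mm). PLATFORM FRAME, used below: origin here, y the shaker's y, x into the bay along the deck, z square off the deck; it is the shaker's frame turned about y so that the front (-x) is raised. The deck is the plane z +13 mm, its plate 10 mm thick, from a straight front edge (mouth) at x -50 mm; before and below the mouth it is free
- bay (a point): fixed mark at shaker x -50, y 0, z 90 mm, near the middle of the bay. Platform frame: side rails 18 mm high leave 145 mm (3 mm to spare each side of the tray), flared to 157 mm at the mouth. Rubber stop at x +15 mm, so the tray is home with its origin at x -20.5 mm. Two clips (y +-34 mm) reach from x +1 mm to the stop, 24.5 mm above the deck: the 22 mm tray passes only lying along the deck
- bail (a joint): the bail's hinge on the platform: 0 = down on its own stop, grows as it swings up, at most 1.0 rad; falls back by its weight (0.1 kg). Axis along y at platform x +36, z 23 mm; 0.1 rad lifts the crossbar 10 mm. Down, the crossbar (8 mm rod along y, 176 mm long, red sleeve) has its centreline at platform x -64, z 25 mm: 14 mm before the mouth, underside 8 mm above deck level. Pushed along the deck it does not yield
- beaker_teal: bystander: glass beaker with teal content, 68 mm across, 76 mm high; origin at its foot
- tube_blue_cap: bystander: standing centrifuge tube with blue cap, 34 mm across, 111 mm high; origin at its foot
- timer: bystander: white bench timer lying flat, 60 x 62 x 16 mm; origin at the centre of its underside
- marker_black: bystander: black marker lying on the bench, 135 mm long; origin at its middle, underside
- tape_roll: bystander: white roll of tape standing on its side face, 68 mm across, 46 mm high; origin at the centre of its underside
- dish_spare: bystander: a third petri dish on the bench, 61 mm across, 16 mm high; origin at the centre of its underside
There are look-alikes about, which are no part of the job. There is more than one size of the tray; the one meant has the size given above.

How it is judged (in metres and radians):
On the way, in this order (a step that is already met when the one before it is completed fails the run):
1. the tray's front edge, under the crossbar, lifts the bail (value of joint bail above 0.08 rad and contact force between tray and shaker above 0.15 N and x of tray_nose in the frame of shaker between -0.105 and -0.02 m and z of tray_nose in the frame of shaker between 0.085 and 0.16 m), for 0.1 s.
2. still held, the tray lies home on the deck and the bail has dropped behind it (x of tray in the frame of shaker between -0.058 and -0.041 m and y of tray in the frame of shaker between -0.006 and 0.006 m and z of tray in the frame of shaker between 0.086 and 0.0995 m and z of tray_nose in the frame of shaker below 0.114 m and angle between the y axis of tray and the y axis of shaker, either way round below 0.07 rad and value of joint bail below 0.025 rad and contact force between the fingers and tray above 0.5 N), for 0.2 s.
At the end, for the whole second after the job is handed in: Tray at rest in the bay between stop and bail (origin at shaker x -58 to -41, y within 6, z 86 to 99.5 mm, top of its front edge below 114 mm, that is under the clips, square within 0.07 rad), bail down behind it (below 0.025 rad), both dishes in their own pockets (within 6 mm) (x of tray in the frame of shaker between -0.058 and -0.041 m and y of tray in the frame of shaker between -0.006 and 0.006 m and z of tray in the frame of shaker between 0.086 and 0.0995 m and z of tray_nose in the frame of shaker below 0.114 m and angle between the y axis of tray and the y axis of shaker, either way round below 0.07 rad and value of joint bail below 0.025 rad and x of dish_a in the frame of tray between -0.006 and 0.006 m and y of dish_a in the frame of tray between 0.028 and 0.04 m and z of dish_a in the frame of tray between 0.001 and 0.008 m and x of dish_b in the frame of tray between -0.006 and 0.006 m and y of dish_b in the frame of tray between -0.04 and -0.028 m and z of dish_b in the frame of tray between 0.001 and 0.008 m and linear speed of tray below 0.01 m/s); the robot touches nothing.
It fails at once if the tray rammed or forced (more than 40 N between tray and shaker) (contact force between tray and shaker above 40 N).
It fails at once if a dish out of its pocket (distance between any of dish_a, dish_b and tray above 0.06 m).
It fails at once if a bystander pushed more than 30 mm (distance of any of beaker_teal, tube_blue_cap, timer, marker_black, tape_roll, dish_spare from where it was at the start of the episode above 0.03 m).
It also fails if it takes over 66 s, if anything falls off the work surface, if the arm or the gripper's body presses on something with over 40 N, if the wrist force passes 120 N, or if a joint passes its speed limit or range.

ROBOT

A 6-joint arm with a two-finger parallel gripper is mounted at the origin on a cart in front of the work surface, level with it; the furniture and walls round the work are solid. World frame = base frame: x ahead of the robot, y to its left, z up, the work surface at z = 0. Lengths are in m, angles in degrees, forces in N, time in s.
With the tool pointing down it reaches from about 0.35 to 0.875 m from the base axis. Payload 4.2 kg.
Tool frame: the origin (TCP) lies on the centre line of the jaws, within the pads' length; the fingertips stand 11 mm ahead of it and the grasp point (between the pads) lies 8 mm behind it; y points along the fingers, z is the direction in which the jaws open and shut, and the axes are right-handed (so a half turn about y gives the same grasp; the last joint's range is limited). The gripper opens to 87 mm and grips with 3 to 60 N. Pads are 19 mm wide; open, the fingers measure 117 mm over their backs; the gripper's body (75 mm by 190 mm) begins 51 mm behind the grasp point.
Start: joints at [-52.277, 22.042, 0.453, 0, -68.411, -14.817], TCP at [0.243, -0.576, 0.234] pointing down, gripper open.
Joint ranges: [-179.83, 179.83], [-69.29, 118.12], [-61.27, 80.66], [-181.25, 117.63], [-171.15, -9.14], [-177.46, 177.46]. Speed limits (degrees/s): [159.86, 159.86, 180, 180, 180, 180].

INTERFACE

Orientations are given as a 3x3 rotation matrix whose columns are the frame's x, y, z axes.
In Python, from station import r, optics gives the robot as it stands. The module is installed in compiled form; this text tells all that it offers.
- The arm moves only by the tool step_arm, never from a script. Its argument "moves" is a list that holds one entry, the list of rows, each a list of 7 numbers: the turn, a rotation vector about the tool's x, y, z in rad, then the shift along the tool's x, y, z in cm, then the opening in per cent of the stroke, from 0 (shut) to 100 (fully open). A call has exactly 5 rows; each row is the pose to reach, as a shift and turn from the pose commanded when the call began, along the tool's axes at that moment; what a row does not reach only later rows make up. A row lasts 1/12 s, in which the tool goes at most 41.7 mm and 7.16 degrees, less where a joint would pass 70% of its speed; a pose out of reach is approached as far as the arm can. A call with a gripper value outside its range is refused whole. The fingers move at their own pace and stop on an object; the grip force is fixed at half the most. Time passes only in rows, so rows that repeat a pose let the fingers close, or fill a call up. It gives the time, the measured TCP pose, the force and the opening at its end, in the units of the state.
- r.sense(): the state, without advancing time (a new reading comes with each control period).
- optics.capture(name): name is "side" or "top" or "wrist"; returns a dict with "image" (384x512x3 uint8, red, green, blue), "fov_y" (degrees; the focal length in pixels is half the picture's height over the tangent of half this angle, whatever the lens; pixels are square), "cx", "cy" (the principal point, pixels), "k1" (the pictures are not rectified: a ray, as slopes to the right and down, at radius r is drawn at 1 + k1 r^2 times it, then the intrinsics apply), "cam_to_world" (4x4, takes a point from camera to world coordinates). Camera axes: x right, y down, z forward; pixel columns grow to the right and rows downward; lengths in m; the calibration is good to about 2 mm. A picture is of the moment at which its call begins. There is no depth.
- r.finish_job(): hands the job in, once; it reports no verdict.
The state is a dict: "time_s": time; "joints": joint angles; "joint_velocities": joint speeds; "effort": joint torques, N m; "tcp_pos": TCP position; "ee_rot": TCP orientation; "wrist_force": force on the tool from outside, world axes, zero at the start; "moment": the same for the moment, N m; "gripper_width": opening from 0.0 (shut) to 1.0 (fully open).
Only numpy, scipy, OpenCV 4.12 (cv2) and the standard library are available. Lean on these libraries where they do the work, as an engineer would, in place of code of your own. Each camera call takes 0.05 s, during which the arm holds its last target.

## Working session

There is one attempt and no reset: what is moved stays moved. The work goes in short steps, Python scripts to look and compute and a tool call to move; the robot and the scene stay as the last step left them, time stands still between calls to the robot, and variables do not carry over. Pictures are saved under pics/ and viewed, and the job is handed in when it is done.

Besides the shell and the picture viewer there is one more tool, called after ">>>" by a JSON object that holds its "op" and its "data", one argument or row to a line. step_arm: Moves the arm, as the interface text tells. Its arguments: {"type":"object","properties":{"moves":{"type":"array"}},"required":["moves"]}

```bash
mkdir -p pics; python3 - <<'E'
from station import r, optics
import cv2,json,numpy as np,pickle
print(r.sense())
for n in ["side","top","wrist"]:
    c=optics.capture(n); cv2.imwrite(f"pics/{n}0.png",c["image"][:,:,::-1]); pickle.dump(c,open(f"{n}0.pkl","wb"))
    print(n,c["fov_y"],c["cx"],c["cy"],c["k1"],np.round(c["cam_to_world"],3).tolist())
E
```

```text
{'time_s': 0.0, 'joints': array([-5.22764107e+01,  2.20900103e+01,  3.79058595e-01, -2.93215444e-02,
       -6.84094490e+01, -1.48178373e+01]), 'joint_velocities': array([ 0.04322636,  0.02457349,  0.08120723, -0.02902357,  0.00684559,
        0.10385153]), 'effort': array([ 5.11857397e-04, -3.90668285e+01,  1.87412059e+01,  4.21999186e+00,
        1.10125242e-02, -1.64640305e-04]), 'tcp_pos': array([ 0.24306804, -0.57516997,  0.23246169]), 'ee_rot': array([[ 9.21219773e-01, -9.09327586e-04, -3.89041518e-01],
       [ 3.89042573e-01,  1.95325349e-03,  9.21217706e-01],
       [-7.77919722e-05, -9.99997679e-01,  2.15314288e-03]]), 'wrist_force': array([ 0.26771453, -0.19997669, -0.09124354]), 'moment': array([-0.04345257, -0.00767866, -0.03937555]), 'gripper_width': 1.0032514013286993}
side 48.28033990265743 260.0876744198242 194.82150264853556 0.021860064766819884 [[-0.927, -0.202, 0.316, 0.014], [-0.375, 0.537, -0.756, 1.119], [-0.017, -0.819, -0.574, 0.957], [0.0, 0.0, 0.0, 1.0]]
top 47.06435857257735 254.61151364689488 193.64562429246126 -0.06010578066682391 [[-0.039, -0.979, 0.201, 0.28], [-0.999, 0.038, -0.009, -0.016], [0.002, -0.201, -0.98, 1.351], [0.0, 0.0, 0.0, 1.0]]
wrist 62.145413956311366 253.84512170055717 191.3168524871363 -0.023721866188053487 [[-0.389, 0.879, 0.274, 0.168], [0.921, 0.371, 0.118, -0.608], [0.002, 0.299, -0.954, 0.383], [0.0, 0.0, 0.0, 1.0]]
```

View pics/side0.png

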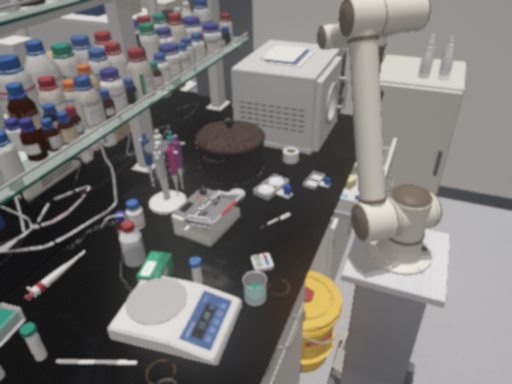

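View pics/top0.png

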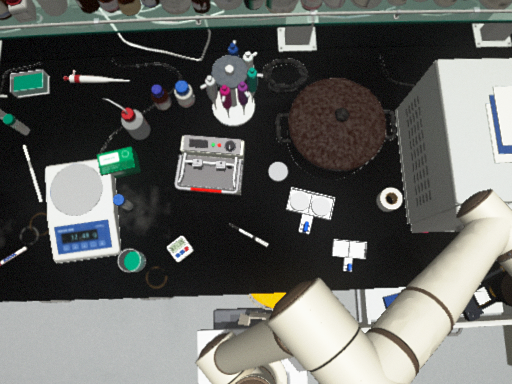

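View pics/wrist0.png

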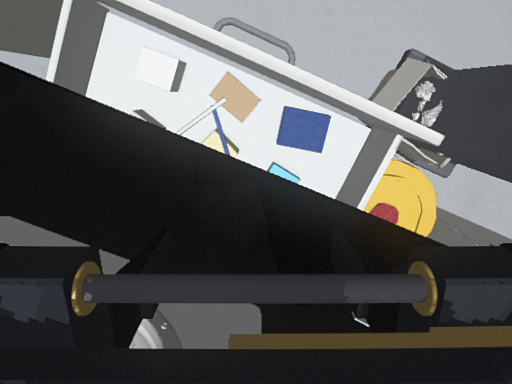

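The top view shows two tray-like things: a tray with two dishes and a blue grip at about (310,205), and a smaller empty one at (349,250). The shaker is at (209,165) with its red sleeve at (206,190). I'll crop in to check the choice and measure.

```bash
cat > h.py <<'E'
import numpy as np,cv2
def K(c):
    H=c["image"].shape[0]; f=H/2/np.tan(np.radians(c["fov_y"])/2)
    return f
def ray(c,u,v):
    f=K(c); d=np.array([(u-c["cx"])/f,(v-c["cy"])/f]); s=d.copy()
    for _ in range(20): s=d/(1+c["k1"]*(s@s))
    T=np.array(c["cam_to_world"]); w=T[:3,:3]@np.array([s[0],s[1],1]); return T[:3,3],w/np.linalg.norm(w)
def plane(c,u,v,z):
    o,d=ray(c,u,v); return o+d*(z-o[2])/d[2]
def proj(c,p):
    T=np.array(c["cam_to_world"]); q=T[:3,:3].T@(np.asarray(p)-T[:3,3]); s=q[:2]/q[2]; s=s*(1+c["k1"]*(s@s)); return s*K(c)+[c["cx"],c["cy"]]
def tri(c1,p1,c2,p2):
    o1,d1=ray(c1,*p1);o2,d2=ray(c2,*p2)
    A=np.stack([d1,-d2],1); t=np.linalg.lstsq(A,o2-o1,rcond=None)[0]
    a=o1+t[0]*d1;b=o2+t[1]*d2; return (a+b)/2,np.linalg.norm(a-b)
def crop(c,x0,y0,x1,y1,s,fn):
    im=c["image"][y0:y1,x0:x1,::-1]; im=cv2.resize(im,None,fx=s,fy=s,interpolation=cv2.INTER_NEAREST)
    for x in range((x0+9)//10*10,x1,10): cv2.putText(im,str(x),((x-x0)*s,8),0,.3,(0,255,255)); cv2.line(im,((x-x0)*s,10),((x-x0)*s,14),(0,255,255))
    for y in range((y0+9)//10*10,y1,10): cv2.putText(im,str(y),(0,(y-y0)*s+4),0,.3,(0,255,255))
    cv2.imwrite(fn,im)
E
python3 - <<'E'
import pickle
from h import *
t=pickle.load(open("top0.pkl","rb"));s=pickle.load(open("side0.pkl","rb"))
crop(t,270,170,380,280,7,"pics/c1.png") if 0 else crop(t,275,175,375,275,6,"pics/c1.png")
crop(t,165,125,255,205,7,"pics/c2.png")
crop(s,165,165,345,255,4,"pics/c3.png")
E
```

```text
(no output)
```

View pics/c1.png

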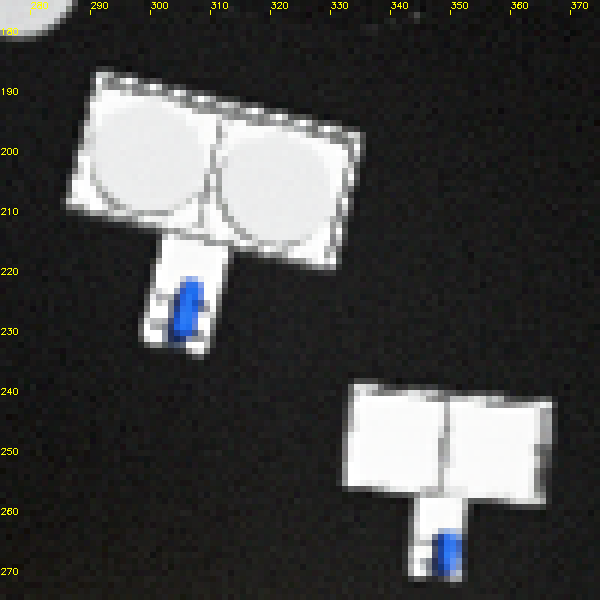

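View pics/c2.png

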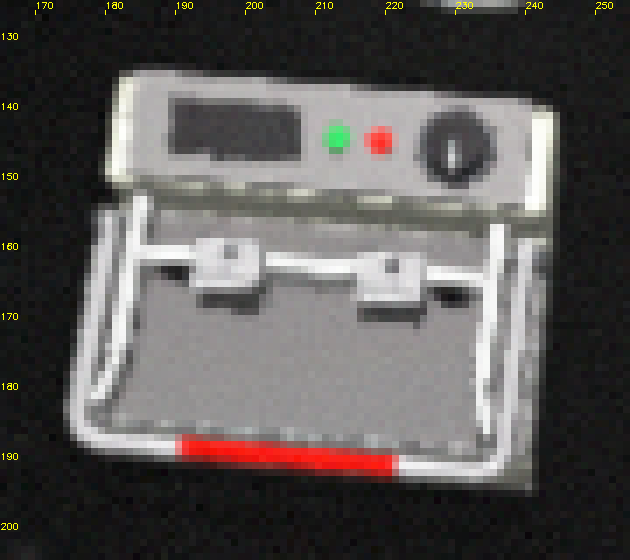

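View pics/c3.png

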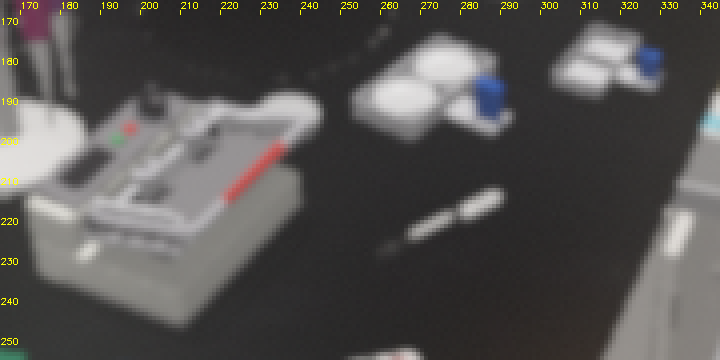

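```bash
python3 - <<'E'
import pickle
from h import *
np.set_printoptions(precision=4,suppress=True)
t=pickle.load(open("top0.pkl","rb"));s=pickle.load(open("side0.pkl","rb"))
def masks(c,roi,lo,hi):
    x0,y0,x1,y1=roi; hsv=cv2.cvtColor(c["image"][y0:y1,x0:x1],cv2.COLOR_RGB2HSV)
    m=cv2.inRange(hsv,lo,hi); p=np.argwhere(m)[:,::-1]+[x0,y0]; return p.astype(float)
def ends(p):
    m=p.mean(0); u,sv,vt=np.linalg.svd(p-m); a=(p-m)@vt[0]; return m,vt[0],a.min(),a.max()
# tray
cs=[(289,187),(334,197.2),(331,219.3),(285.7,209.3)]
P=[plane(t,*q,.022) for q in cs]
print("tray corners",np.array(P), [np.linalg.norm(P[i]-P[(i+1)%4]) for i in range(4)])
bl=masks(t,(275,200,330,240),(100,120,80),(130,255,255)); bs=masks(s,(255,165,300,205),(100,100,60),(130,255,255))
print("grip",len(bl),bl.mean(0),len(bs),bs.mean(0),tri(t,bl.mean(0),s,bs.mean(0)))
print("grip top plane .048",plane(t,*bl.mean(0),.040))
# white mask minAreaRect incl. all
cs2=[(333,238.5),(366,242),(364.5,259),(331.5,256)]
P=[plane(t,*q,.02) for q in cs2]; print("decoy",[np.linalg.norm(P[i]-P[(i+1)%4]) for i in range(4)])
# red sleeve
rt=masks(t,(180,180,235,200),(0,150,100),(8,255,255)); rs=masks(s,(205,190,245,225),(0,100,90),(10,255,255))
rs2=masks(s,(205,190,245,225),(172,100,90),(180,255,255)); rs=np.vstack([rs,rs2])
print(len(rt),len(rs))
for nm,a in (("t",rt),("s",rs)): print(nm,ends(a))
mt,vt,a0,a1=ends(rt); ms,vs,b0,b1=ends(rs)
print("bar mid",tri(t,mt,s,ms))
et=sorted([mt+vt*a0,mt+vt*a1],key=lambda q:q[0]); es=sorted([ms+vs*b0,ms+vs*b1],key=lambda q:q[0])
for i in (0,1): print(et[i],es[i],tri(t,et[i],s,es[i]))
# shaker: console top z=.105 corners in top
cc=[(182,135),(243,140.5)]
P=[plane(t,*q,.105) for q in cc]; print("console back",P,np.linalg.norm(P[0]-P[1]))
# base front lower edge corners at bench? right front base corner top z=.05 
print("base FR",plane(t,240.5,195,.05), plane(t,240.5,195,0))
print("base FR side bottom",plane(s,301*0+300.0*0+209.5,245.5,0), plane(s,242,217,0),"top",plane(s,240,208,.05))
E
```

```text
tray corners [[ 0.5686 -0.136   0.022 ]
 [ 0.5312 -0.2729  0.022 ]
 [ 0.4631 -0.2586  0.022 ]
 [ 0.4993 -0.1221  0.022 ]] [np.float64(0.14191954556265804), np.float64(0.06962859459481877), np.float64(0.14123670273928138), np.float64(0.07068844621198518)]
grip 39 [305.5385 226.641 ] 57 [287.1754 188.3509] (array([ 0.4427, -0.1785,  0.0306]), np.float64(0.00018603345241586811))
grip top plane .048 [ 0.4415 -0.1773  0.04  ]
decoy [np.float64(0.10068139868042371), np.float64(0.051577906192172666), np.float64(0.09985338287627996), np.float64(0.053022435748719135)]
102 41
t (array([205.451 , 189.8922]), array([0.9961, 0.088 ]), np.float64(-14.561453101944966), np.float64(14.678101063142817))
s (array([228.6341, 207.4634]), array([-0.7188,  0.6953]), np.float64(-8.374007723541546), np.float64(9.312973622697802))
bar mid (array([0.5487, 0.1122, 0.114 ]), np.float64(0.0012952421312556791))
[190.9461 188.6101] [221.9403 213.9383] (array([0.5533, 0.1535, 0.1156]), np.float64(0.0021488441213870155))
[220.0721 191.1844] [234.6531 201.6413] (array([0.5451, 0.0709, 0.1103]), np.float64(0.0007185197082003798))
console back [array([0.7209, 0.1806, 0.105 ]), array([ 0.6966, -0.0002,  0.105 ])] 0.18234634199813005
base FR [0.5435 0.0138 0.05  ] [0.5536 0.015  0.    ]
base FR side bottom [0.5886 0.1911 0.    ] [0.5498 0.0113 0.    ] top [0.5495 0.0244 0.05  ]
```

The meant tray checks out at 141 x 70 mm against 139 x 71 nominal, and the look-alike at (349,250) is only 100 x 52 mm. The tray's grip is at about (0.442, -0.178). The bail crossbar sits near z 0.114, which suggests a tilt of about 0.2 rad. I'll look from above the shaker with the wrist camera first, on the way to the tray.

```bash
cat > plan.py <<'E'
from station import r
import numpy as np
from scipy.spatial.transform import Rotation as Ro
def Rdown(yaw):  # tool x at world yaw(deg), tool y down
    a=np.radians(yaw); x=np.array([np.cos(a),np.sin(a),0]); y=np.array([0,0,-1.]); return np.stack([x,y,np.cross(x,y)],1)
def go(p,R,q=True):
    s=r.sense(); R0=s["ee_rot"]; rv=Ro.from_matrix(R0.T@R).as_rotvec(); d=R0.T@(np.asarray(p)-s["tcp_pos"])*100
    print("rv",np.round(rv,3),"cm",np.round(d,2),"rows",round(max(np.linalg.norm(d)/4.17,np.degrees(np.linalg.norm(rv))/7.16),1), "t",s["time_s"],"F",np.round(s["wrist_force"],2),"g",round(s["gripper_width"],3),"tcp",np.round(s["tcp_pos"],4))
E
python3 - <<'E'
from plan import *
import pickle
c=pickle.load(open("wrist0.pkl","rb")); s=r.sense(); T=np.eye(4);T[:3,:3]=s["ee_rot"];T[:3,3]=s["tcp_pos"]
print(np.round(np.linalg.inv(T)@c["cam_to_world"],3))
go([.53,.112,.23],Rdown(173.5))
E
```

```text
[[ 0.     0.954  0.299 -0.082]
 [-0.001 -0.299  0.954 -0.15 ]
 [ 1.    -0.     0.001 -0.001]
 [ 0.     0.     0.     1.   ]]
rv [-1.000e-03 -2.628e+00  2.000e-03] cm [53.17  0.35 52.15] rows 21.0 t 0.15 F [ 0.12 -0.48 -0.42] g 0.998 tcp [ 0.2431 -0.5753  0.2327]
```

>>> {"op": "step_arm", "data": {
  "moves": [
    [[0,-2.628,0,53.2,0.3,52.2,100],[0,-2.628,0,53.2,0.3,52.2,100],[0,-2.628,0,53.2,0.3,52.2,100],[0,-2.628,0,53.2,0.3,52.2,100],[0,-2.628,0,53.2,0.3,52.2,100]]
  ]
}}

```text
time_s: 0.57
tcp_pos: [0.3235, -0.3816, 0.2324]
ee_rot: [[0.515, -0.0, -0.857], [0.857, 0.0, 0.515], [0.0, -1.0, 0.001]]
wrist_force: [1.4, -0.2, 0.3]
gripper_width: 1.002
```

```bash
python3 -c "
from plan import *
go([.53,.112,.23],Rdown(173.5))"
```

```text
rv [-0.000e+00 -1.998e+00  1.000e-03] cm [52.95  0.25  7.7 ] rows 16.0 t 0.5667 F [ 1.36 -0.18  0.34] g 1.002 tcp [ 0.3235 -0.3816  0.2324]
```

>>> {"op": "step_arm", "data": {
  "moves": [
    [[0,-2.0,0,53,0.2,7.7,100],[0,-2.0,0,53,0.2,7.7,100],[0,-2.0,0,53,0.2,7.7,100],[0,-2.0,0,53,0.2,7.7,100],[0,-2.0,0,53,0.2,7.7,100]]
  ]
}}

```text
time_s: 0.98
tcp_pos: [0.405, -0.1897, 0.232]
ee_rot: [[-0.085, 0.0, -0.996], [0.996, 0.0, -0.085], [0.0, -1.0, -0.0]]
wrist_force: [1.1, -0.6, 0.2]
gripper_width: 1.003
```

```bash
python3 -c "
from plan import *
go([.53,.112,.23],Rdown(173.5))"
```

```text
rv [ 0.    -1.372 -0.   ] cm [ 28.99   0.21 -15.02] rows 11.0 t 0.9833 F [ 1.1  -0.61  0.21] g 1.003 tcp [ 0.405  -0.1897  0.232 ]
```

>>> {"op": "step_arm", "data": {
  "moves": [
    [[0,-1.37,0,29,0.2,-15,100],[0,-1.37,0,29,0.2,-15,100],[0,-1.37,0,29,0.2,-15,100],[0,-1.37,0,29,0.2,-15,100],[0,-1.37,0,29,0.2,-15,100]]
  ]
}}

```text
time_s: 1.4
tcp_pos: [0.4858, 0.0025, 0.2307]
ee_rot: [[-0.652, 0.0, -0.758], [0.758, 0.0, -0.652], [-0.0, -1.0, -0.0]]
wrist_force: [1.4, -1.1, 0.4]
gripper_width: 1.003
```

```bash
python3 -c "
from plan import *
go([.53,.112,.23],Rdown(173.5))"
```

```text
rv [ 0.    -0.747 -0.   ] cm [  5.42   0.08 -10.49] rows 6.0 t 1.4 F [ 1.35 -1.14  0.45] g 1.003 tcp [0.4858 0.0025 0.2307]
```

>>> {"op": "step_arm", "data": {
  "moves": [
    [[0,-0.74,0,5.4,0,-10.5,100],[0,-0.74,0,5.4,0,-10.5,100],[0,-0.74,0,5.4,0,-10.5,100],[0,-0.74,0,5.4,0,-10.5,100],[0,-0.74,0,5.4,0,-10.5,100]]
  ]
}}

```text
time_s: 1.82
tcp_pos: [0.5311, 0.1116, 0.2297]
ee_rot: [[-0.973, -0.001, -0.231], [0.231, -0.0, -0.973], [0.001, -1.0, 0.001]]
wrist_force: [0.1, -0.3, 0.8]
gripper_width: 1.003
```

>>> {"op": "step_arm", "data": {
  "moves": [
    [[0,-0.12,0,0,0,0,100],[0,-0.12,0,0,0,0,100],[0,-0.12,0,0,0,0,100],[0,-0.12,0,0,0,0,100],[0,-0.12,0,0,0,0,100]]
  ]
}}

```text
time_s: 2.23
tcp_pos: [0.5307, 0.1093, 0.2307]
ee_rot: [[-0.992, -0.0, -0.124], [0.124, 0.0, -0.992], [0.0, -1.0, -0.0]]
wrist_force: [0.7, 0.2, 0.5]
gripper_width: 1.0
```

```bash
cat > cap.py <<'E'
import sys,pickle,cv2
from station import optics
c=optics.capture(sys.argv[1]); pickle.dump(c,open(sys.argv[2]+".pkl","wb")); cv2.imwrite(f"pics/{sys.argv[2]}.png",c["image"][:,:,::-1])
E
python3 cap.py wrist w1; python3 -c "
from plan import *
go([.53,.112,.23],Rdown(173.5))"
```

```text
rv [ 0.   -0.01 -0.  ] cm [ 0.11  0.07 -0.26] rows 0.1 t 2.2833 F [-0.98 -0.48  0.36] g 0.999 tcp [0.5308 0.1092 0.2307]
```

View pics/w1.png

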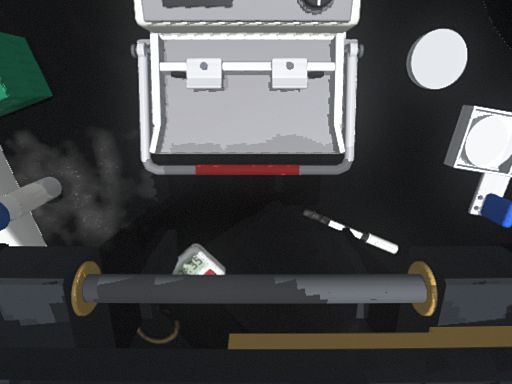

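The wrist view is square on to the bay: sleeve at (247,170), mouth edge near row 155, clips at (204,72) and (289,72). I'll take a second view 10 cm further back to triangulate heights.

>>> {"op": "step_arm", "data": {
  "moves": [
    [[0,0,0,4,0,0,100],[0,0,0,8,0,0,100],[0,0,0,9,0,0,100],[0,0,0,9,0,0,100],[0,0,0,9,0,0,100]]
  ]
}}

```text
time_s: 2.7
tcp_pos: [0.4417, 0.1206, 0.2315]
ee_rot: [[-0.993, 0.002, -0.121], [0.121, 0.001, -0.993], [-0.002, -1.0, -0.001]]
wrist_force: [0.1, 0.5, 0.3]
gripper_width: 1.002
```

```bash
python3 cap.py wrist w2; python3 - <<'E'
import pickle
from h import *
for n,b in (("w1",(125,0,375,185)),("w2",(125,0,375,120))):
    crop(pickle.load(open(n+".pkl","rb")),*b,3,f"pics/{n}c.png")
E
```

```text
(no output)
```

View pics/w1c.png

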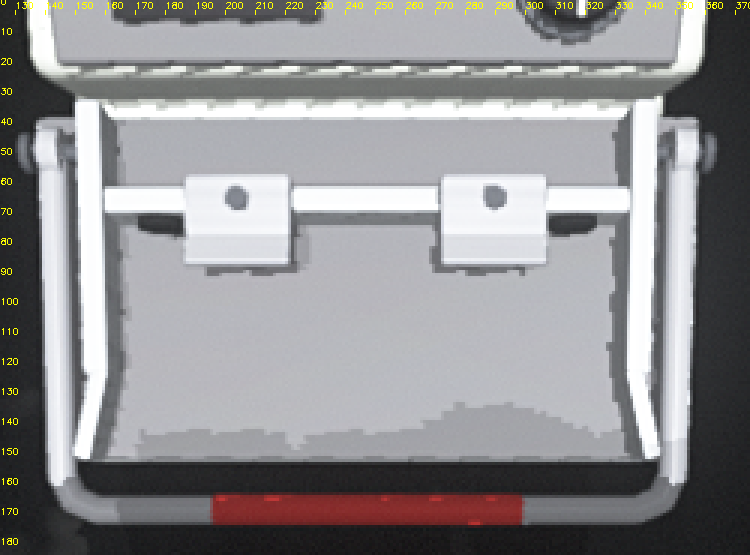

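View pics/w2c.png

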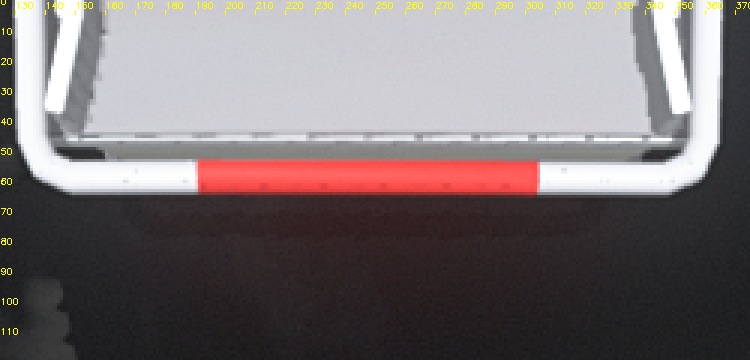

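```bash
python3 - <<'E'
import pickle
from h import *
np.set_printoptions(precision=4,suppress=True)
a=pickle.load(open("w1.pkl","rb"));b=pickle.load(open("w2.pkl","rb"))
def red(c,roi):
    x0,y0,x1,y1=roi; hsv=cv2.cvtColor(c["image"][y0:y1,x0:x1],cv2.COLOR_RGB2HSV)
    m=cv2.inRange(hsv,(0,130,60),(8,255,255))|cv2.inRange(hsv,(172,130,60),(180,255,255)); p=np.argwhere(m)[:,::-1]+[x0,y0]
    l=p[p[:,0]<p[:,0].min()+8]; q=p[p[:,0]>p[:,0].max()-8]
    return (p[:,0].min()-.5,l[:,1].mean()),(p[:,0].max()+.5,q[:,1].mean()),p.mean(0)
ra=red(a,(180,155,320,182)); rb=red(b,(180,45,320,72)); print(ra,rb)
P=[tri(a,ra[i],b,rb[i]) for i in range(3)]; print("bar",P)
y=P[0][0]-P[1][0]; print("yaw",np.degrees(np.arctan2(-y[0],y[1])), "len",np.linalg.norm(y))
print("mouth",tri(a,(153,153),b,(147,45)),tri(a,(345,153.3),b,(348,45.2)))
print("railtip",tri(a,(152,152.5),b,(142.5,37)),tri(a,(345,152.5),b,(351.5,37)))
# console front top edge at z .105, w1
for q in ((138,23.5),(349,23.5)): print("console front",plane(a,*q,.105))
# full bail outer width corners
print(tri(a,(139,165),b,(130,45)),tri(a,(356,165),b,(365,45)))
E
```

```text
((np.float64(195.5), np.float64(169.5)), (np.float64(298.5), np.float64(169.375)), array([246.936 , 169.4797])) ((np.float64(190.5), np.float64(58.5)), (np.float64(303.5), np.float64(59.1978021978022)), array([246.5614,  58.7784]))
bar [(array([0.5559, 0.157 , 0.1122]), np.float64(7.088739165382272e-05)), (array([0.5447, 0.0684, 0.1109]), np.float64(0.00020783744510935142)), (array([0.5503, 0.113 , 0.1116]), np.float64(0.0004378227176879599))]
yaw -7.230974724722234 len 0.08940521649066421
mouth (array([0.5725, 0.1944, 0.098 ]), np.float64(0.0020212028036061275)) (array([0.5518, 0.0272, 0.1001]), np.float64(0.005133888684413979))
railtip (array([0.5756, 0.1906, 0.1145]), np.float64(0.0001919912023202663)) (array([0.5558, 0.03  , 0.1156]), np.float64(0.0026668854140311222))
console front [0.6762 0.1828 0.105 ]
console front [0.6556 0.0183 0.105 ]
(array([0.5689, 0.1975, 0.129 ]), np.float64(0.0015142460343812128)) (array([0.5476, 0.025 , 0.13  ]), np.float64(0.0019482814130122894))
```

Both cues agree on a tilt of about 0.17 to 0.18 rad: the bar at z 0.1116 and the rail tips at 0.115. Shaker yaw is about -7.1°. Next is going above the grip.

```bash
python3 -c "
from plan import *
go([.4427,-.1785,.17],Rdown(165.5))"
```

```text
rv [ 0.001  0.131 -0.002] cm [-3.67  6.11 29.7 ] rows 7.3 t 2.75 F [ 0.63  0.79 -0.28] g 0.997 tcp [0.4423 0.1207 0.2313]
```

>>> {"op": "step_arm", "data": {
  "moves": [
    [[0,0.13,0,-3.6,6,29.5,100],[0,0.13,0,-3.6,6,29.5,100],[0,0.13,0,-3.6,6,29.5,100],[0,0.13,0,-3.6,6,29.5,100],[0,0.13,0,-3.6,6,29.5,100]]
  ]
}}

```text
time_s: 3.17
tcp_pos: [0.4424, -0.0859, 0.1892]
ee_rot: [[-0.968, 0.001, -0.25], [0.25, -0.0, -0.968], [-0.001, -1.0, -0.0]]
wrist_force: [1.0, -0.3, -0.0]
gripper_width: 0.997
```

```bash
python3 -c "
from plan import *
go([.4427,-.1785,.17],Rdown(165.5))"
```

```text
rv [ 0.     0.001 -0.001] cm [-2.34  1.92  8.96] rows 2.3 t 3.1667 F [ 0.98 -0.32 -0.04] g 0.997 tcp [ 0.4424 -0.0859  0.1892]
```

>>> {"op": "step_arm", "data": {
  "moves": [
    [[0,0,0,-0.9,0.7,3.3,100],[0,0,0,-1.7,1.4,6.6,100],[0,0,0,-2.3,1.9,8.9,100],[0,0,0,-2.3,1.9,8.9,100],[0,0,0,-2.3,1.9,8.9,100]]
  ]
}}

```text
time_s: 3.58
tcp_pos: [0.442, -0.1775, 0.1696]
ee_rot: [[-0.967, -0.001, -0.253], [0.253, -0.0, -0.967], [0.001, -1.0, 0.0]]
wrist_force: [1.2, 0.6, 0.1]
gripper_width: 1.001
```

```bash
python3 cap.py wrist w3; python3 -c "
from plan import *
go([.4427,-.1785,.17],Rdown(165.5))
import pickle
from h import *
crop(pickle.load(open('w3.pkl','rb')),130,20,400,250,3,'pics/w3c.png')"
```

```text
rv [-0.    -0.001  0.001] cm [-0.1   0.    0.17] rows 0.0 t 3.6333 F [0.31 0.43 0.66] g 0.994 tcp [ 0.4421 -0.1766  0.17  ]
```

View pics/w3.png

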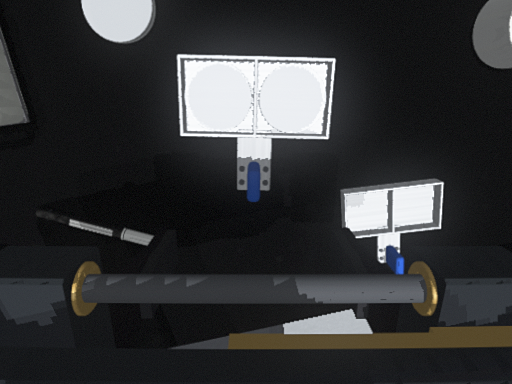

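```bash
python3 - <<'E'
import pickle
from h import *
np.set_printoptions(precision=4,suppress=True)
c=pickle.load(open("w3.pkl","rb"))
g=cv2.cvtColor(c["image"],cv2.COLOR_RGB2GRAY); m=(g>110).astype(np.uint8); m[150:]=0; m[:40]=0;m[:,:160]=0;m[:,345:]=0
n,l,st,ce=cv2.connectedComponentsWithStats(m); i=1+np.argmax(st[1:,4]); pts=np.argwhere(l==i)[:,::-1]
pts=pts[pts[:,1]<137]
from itertools import product
C=[pts[np.argmax(pts@np.array(s))] for s in ((-1,-1),(1,-1),(1,1),(-1,1))]
print(C)
P=np.array([plane(c,*q,.022) for q in C]); print(P,[np.linalg.norm(P[k]-P[(k+1)%4]) for k in range(4)])
f=P[0]-P[1];b=P[3]-P[2]; print("yaw",[np.degrees(np.arctan2(-v[0],v[1])) for v in (f,b)], "c",P.mean(0))
hsv=cv2.cvtColor(c["image"],cv2.COLOR_RGB2HSV); mb=cv2.inRange(hsv,(100,120,30),(130,255,255)); mb[:,300:]=0;mb[:150]=0;mb[215:]=0
p=np.argwhere(mb)[:,::-1]; print(len(p),p.min(0),p.max(0),p.mean(0))
for q in ((p[:,0].mean(),p[:,1].max()),): print("grip rear top?",plane(c,*q,.048),"front",plane(c,p[:,0].mean(),p[:,1].min(),.048))
E
```

```text
[array([178,  54]), array([334,  58]), array([328, 136]), array([180, 135])]
[[ 0.5698 -0.143   0.022 ]
 [ 0.5323 -0.2733  0.022 ]
 [ 0.467  -0.2555  0.022 ]
 [ 0.5028 -0.1224  0.022 ]] [np.float64(0.135621867320349), np.float64(0.06769205185259672), np.float64(0.1377934439424135), np.float64(0.0700304145601974)]
yaw [np.float64(-16.023868133941452), np.float64(-15.053723745109938)] c [ 0.518  -0.1986  0.022 ]
479 [246 162] [260 201] [253.3152 182.7745]
grip rear top? [ 0.4314 -0.1743  0.048 ] front [ 0.4662 -0.1834  0.048 ]
```

View pics/w3c.png

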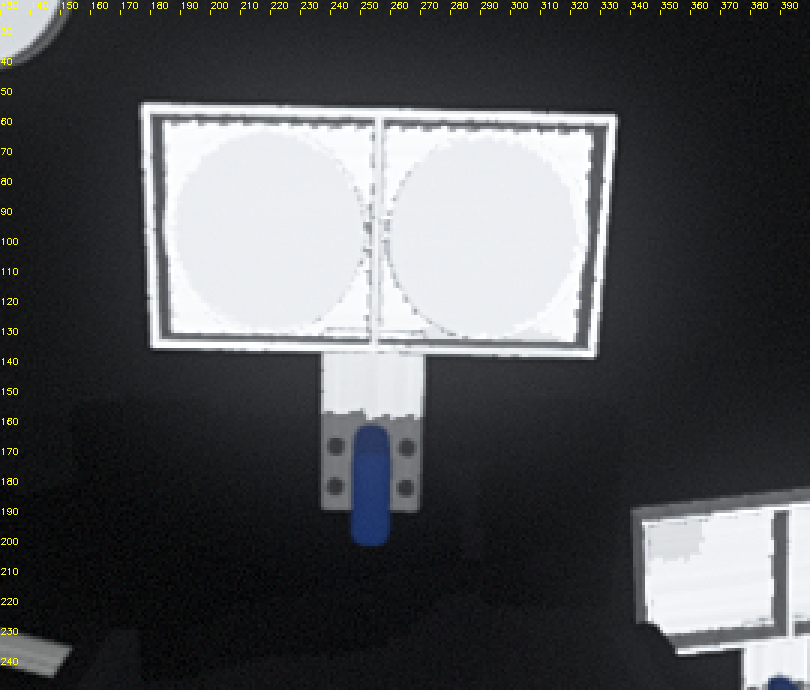

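The target tray is at (255,97) in the wrist picture, with both dishes seated and the blue grip at (253,185). The look-alike is the smaller tray at (392,208). I'll descend on the grip now.

>>> {"op": "step_arm", "data": {
  "moves": [
    [[0,0.012,0,-0.2,3.5,0.1,100],[0,0.012,0,-0.2,7,0.1,100],[0,0.012,0,-0.2,10.5,0.1,100],[0,0.012,0,-0.2,13,0.1,100],[0,0.012,0,-0.2,14.3,0.1,100]]
  ]
}}

```text
time_s: 4.05
tcp_pos: [0.4421, -0.1761, 0.0247]
ee_rot: [[-0.966, -0.004, -0.26], [0.26, 0.0, -0.966], [0.004, -1.0, 0.001]]
wrist_force: [-0.7, 0.3, 0.0]
gripper_width: 1.002
```

```bash
python3 cap.py wrist w4; python3 -c "
from plan import *
go([.444,-.178,.024],Rdown(164.6))"
```

```text
rv [-0.001  0.006  0.007] cm [-0.31 -0.05  0.12] rows 0.1 t 4.1 F [-0.76  0.56 -0.48] g 0.997 tcp [ 0.4413 -0.176   0.0235]
```

View pics/w4.png

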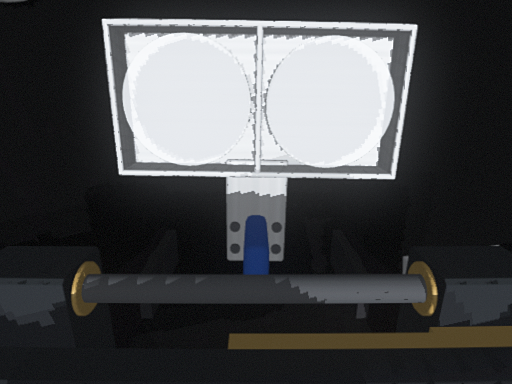

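>>> {"op": "step_arm", "data": {
  "moves": [
    [[0,0.015,0.004,-0.2,0,0.1,100],[0,0.015,0.004,-0.2,0,0.1,100],[0,0.015,0.004,-0.2,0,0.1,50],[0,0.015,0.004,-0.2,0,0.1,20],[0,0.015,0.004,-0.2,0,0.1,0]]
  ]
}}

```text
time_s: 4.52
tcp_pos: [0.4457, -0.1786, 0.0286]
ee_rot: [[-0.961, 0.007, -0.275], [0.275, -0.001, -0.961], [-0.007, -1.0, -0.001]]
wrist_force: [0.2, 0.1, 0.1]
gripper_width: 0.855
```

>>> {"op": "step_arm", "data": {
  "moves": [
    [[0,0,0,0,0,0,0],[0,0,0,0,0,0,0],[0,0,0,0,0,0,0],[0,0,0,0,0,0,0],[0,0,0,0,0,0,0]]
  ]
}}

```text
time_s: 4.93
tcp_pos: [0.4449, -0.1787, 0.0275]
ee_rot: [[-0.961, 0.004, -0.275], [0.275, -0.001, -0.961], [-0.004, -1.0, -0.0]]
wrist_force: [-0.1, 0.2, 0.5]
gripper_width: 0.476
```

```bash
python3 cap.py wrist w5; python3 -c "
from plan import *
s=r.sense();print(s)"
```

```text
{'time_s': 4.9833, 'joints': array([ -2.38034255,  23.43032899, -34.18683308,   0.0966636 ,
       -32.16485399,  76.3196742 ]), 'joint_velocities': array([ 0.05589567,  0.01817343,  0.15169755,  0.03188853, -0.06085528,
       -0.06394444]), 'effort': array([-3.34008992e-04, -3.24331677e+01,  1.08990580e+01,  2.38092631e+00,
        9.07692988e-02, -2.45459369e-04]), 'tcp_pos': array([ 0.44484238, -0.17869491,  0.02740021]), 'ee_rot': array([[-9.61355594e-01,  3.76458258e-03, -2.75283945e-01],
       [ 2.75281923e-01, -1.05540281e-03, -9.61362964e-01],
       [-3.90966572e-03, -9.99992357e-01, -2.17041375e-05]]), 'wrist_force': array([ 0.04705729, -0.76010728, -0.88243832]), 'moment': array([-0.03549231,  0.15875511,  0.00225197]), 'gripper_width': 0.4303824674498697}
```

View pics/w5.png

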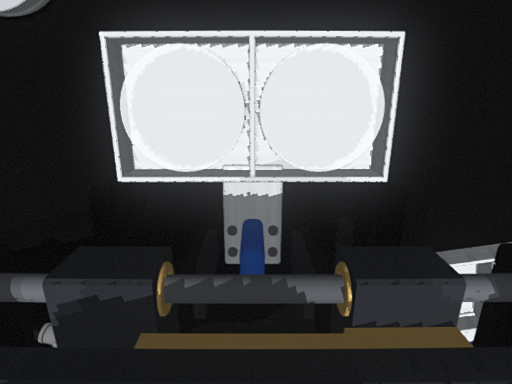

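>>> {"op": "step_arm", "data": {
  "moves": [
    [[0,0,0,0,0.2,0,0],[0,0,0,0,0.3,0,0],[0,0,0,0,0.3,0,0],[0,0,0,0,0.3,0,0],[0,0,0,0,0.3,0,0]]
  ]
}}

```text
time_s: 5.4
tcp_pos: [0.4448, -0.1786, 0.0243]
ee_rot: [[-0.961, 0.003, -0.275], [0.275, -0.001, -0.961], [-0.004, -1.0, 0.0]]
wrist_force: [0.2, 0.2, -1.4]
gripper_width: 0.134
```

>>> {"op": "step_arm", "data": {
  "moves": [
    [[0,0,0,0,0,0,0],[0,0,0,0,0,0,0],[0,0,0,0,0,0,0],[0,0,0,0,0,0,0],[0,0,0,0,0,0,0]]
  ]
}}

```text
time_s: 5.82
tcp_pos: [0.4447, -0.1787, 0.0244]
ee_rot: [[-0.961, 0.003, -0.275], [0.275, -0.001, -0.961], [-0.004, -1.0, 0.0]]
wrist_force: [-0.3, 0.1, -0.9]
gripper_width: 0.131
```

```bash
python3 -c "
from plan import *
s=r.sense();print(s['wrist_force'],s['gripper_width'],s['tcp_pos'],s['ee_rot'],s['moment'])"
```

```text
[-0.28051596  0.1316475  -0.88785472] 0.13080527207875522 [ 0.44472505 -0.17866193  0.02435305] [[-9.61355741e-01  3.48516467e-03 -2.75287111e-01]
 [ 2.75285269e-01 -1.00711112e-03 -9.61362058e-01]
 [-3.62774979e-03 -9.99993420e-01  8.77755917e-06]] [-0.05823151  0.21323342 -0.00500291]
```

>>> {"op": "step_arm", "data": {
  "moves": [
    [[0,0,0,0,-0.5,0,0],[0,0,0,0,-2,0,0],[0,0,0,0,-5,0,0],[0,0,0,0,-8,0,0],[0,0,0,0,-10,0,0]]
  ]
}}

```text
time_s: 6.23
tcp_pos: [0.4452, -0.1787, 0.1272]
ee_rot: [[-0.961, 0.007, -0.275], [0.275, -0.002, -0.962], [-0.007, -1.0, -0.0]]
wrist_force: [1.2, -0.2, -1.6]
gripper_width: 0.137
```

```bash
python3 cap.py wrist w6; python3 -c "
from plan import *
s=r.sense();print(s['wrist_force'],s['gripper_width'],s['tcp_pos'],s['ee_rot'],s['moment'])"; python3 cap.py side s6; python3 -c "
import pickle
from h import *
c=pickle.load(open('s6.pkl','rb')); crop(c,160,100,360,240,4,'pics/s6c.png')"
```

```text
[ 1.05270433 -0.39471165  1.33088804] 0.13688753371923038 [ 0.44754353 -0.17913513  0.13057084] [[-9.61684648e-01  1.39204877e-02 -2.73804416e-01]
 [ 2.73789200e-01 -3.02439358e-03 -9.61784969e-01]
 [-1.42166082e-02 -9.99898531e-01 -9.02766312e-04]] [-0.08642073 -0.06615649  0.00915585]
```

View pics/w6.png

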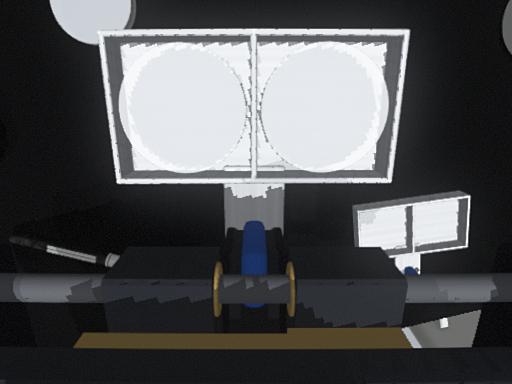

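View pics/s6c.png

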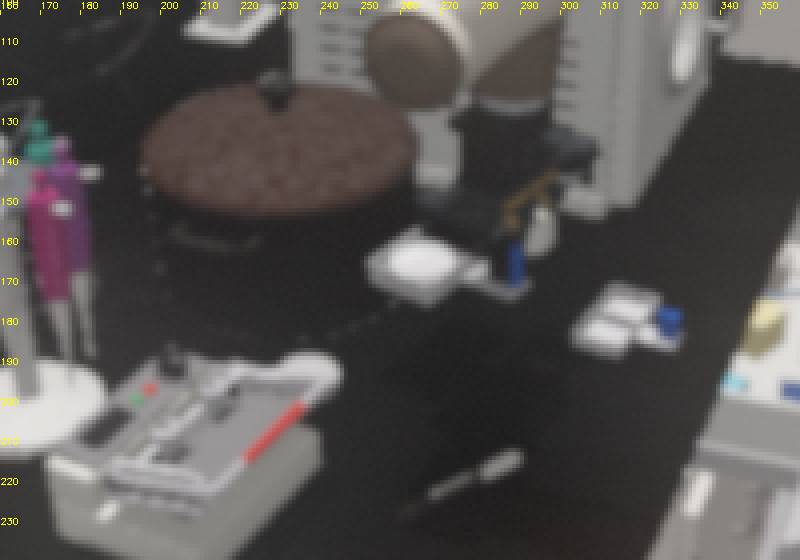

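```bash
python3 - <<'E'
import pickle
from h import *
np.set_printoptions(precision=4,suppress=True)
c=pickle.load(open("w6.pkl","rb")); c0=pickle.load(open("wrist0.pkl","rb"))
X=np.array([[0,.954,.299,-.082],[0,-.299,.954,-.15],[1,0,0,-.001],[0,0,0,1]]);
c2=dict(c); c2["cam_to_world"]=X
def py(u,v,y):
    o,d=ray(c2,u,v); return o+d*(y-o[1])/d[1]
for y in (.0024,-.0005,.005):
    P=np.array([py(*q,y) for q in ((98,30),(409,30),(391.5,180.5),(117,183))])
    print(y,P, np.linalg.norm(P[0]-P[1]),np.linalg.norm(P[1]-P[2]),np.linalg.norm(P[2]-P[3]),np.linalg.norm(P[3]-P[0]))
E
```

```text
0.0024 [[-0.1081  0.0024 -0.0691]
 [-0.1081  0.0024  0.0668]
 [-0.0399  0.0024  0.0676]
 [-0.0386  0.0024 -0.0694]] 0.13598201251600495 0.06825490030836201 0.1369538238210702 0.0695492707137323
-0.0005 [[-0.1076 -0.0005 -0.0678]
 [-0.1076 -0.0005  0.0655]
 [-0.0407 -0.0005  0.0663]
 [-0.0394 -0.0005 -0.0681]] 0.13339442828833817 0.06695608658858347 0.13434774712106295 0.06822582658597756
0.005 [[-0.1086  0.005  -0.0703]
 [-0.1086  0.005   0.068 ]
 [-0.0392  0.005   0.0688]
 [-0.0378  0.005  -0.0705]] 0.13830191561667168 0.06941935398816346 0.1392903063796974 0.07073580682827105
```

```bash
cat > sh.py <<'E'
from plan import *
TH=.175; YAW=np.radians(-7.1); O=np.array([.6383,.1015,0]); TT=np.array([-.0735,.025,-.001])
def frames(th):
    Rs=Ro.from_euler('z',YAW).as_matrix(); c,s=np.cos(th),np.sin(th)
    Rp=Rs@np.array([[c,0,s],[0,1,0],[-s,0,c]]); return Rs,Rp
def w(p,th=None):  # platform mm -> world
    th=TH if th is None else th
    Rs,Rp=frames(th); return O+Rs@np.array([-.030,0,.076])+Rp@(np.asarray(p)/1000.)
def tcp(p,dth=0.,th=None,yawoff=0):  # tray origin in platform mm, extra nose-down pitch
    th=TH if th is None else th
    Rs,Rp=frames(th+dth); Rt=Rp@np.diag([-1,-1,1.])[:, :]
    R=np.stack([-Rp[:,0],-Rp[:,2],-Rp[:,1]],1)
    return w(p,th)-R@TT,R
def goP(p,dth=0.,th=None): go(*tcp(p,dth,th))
def where(th=None):
    th=TH if th is None else th
    s=r.sense(); R=s["ee_rot"]; o=s["tcp_pos"]+R@TT; Rs,Rp=frames(th)
    q=Rp.T@(o-w([0,0,0],th))*1000; n=Rp.T@(o+R@np.array([-.0355,-.022,0])-w([0,0,0],th))*1000
    E=Rp.T@R@np.diag([-1,-1,-1.])[:,[0,2,1]]
    print("tray plat",np.round(q,1),"nose top",np.round(n,1),"pitch",np.round(np.arcsin(-R[2,0]*-1),3),"world tray x yaw",np.round(np.degrees(np.arctan2(-R[1,0],-R[0,0])),2),"F",np.round(s["wrist_force"],2),"M",np.round(s["moment"],2),"g",round(s["gripper_width"],3),"t",s["time_s"])
E
python3 - <<'E'
from sh import *
where(); goP([-145,0,-8]); print(tcp([-145,0,-8]))
E
```

```text
tray plat [ -56.2 -312.1   18.8] nose top [ -25.9 -317.6   47. ] pitch -0.013 world tray x yaw -15.93 F [ 1.37  0.4  -1.89] M [-0.06  0.19 -0.01] g 0.137 t 6.3333
rv [ 0.014 -0.154 -0.188] cm [ 13.21  -0.37 -28.39] rows 7.5 t 6.3333 F [ 1.37  0.4  -1.89] g 0.137 tcp [ 0.447  -0.1788  0.1284]
(array([0.39783072, 0.13044431, 0.13078298]), array([[-0.97717559, -0.17277307, -0.12360148],
       [ 0.12171365,  0.02152002, -0.99233194],
       [ 0.17410814, -0.98472654, -0.        ]]))
```

>>> {"op": "step_arm", "data": {
  "moves": [
    [[0,0,0,2.5,0,0,0],[0,0,0,6,0,0,0],[0,0,0,9,0,-2,0],[0,-0.04,-0.04,12,-0.2,-5,0],[0,-0.08,-0.08,13.2,-0.4,-8.5,0]]
  ]
}}

```text
time_s: 6.75
tcp_pos: [0.3342, -0.0609, 0.1266]
ee_rot: [[-0.976, -0.082, -0.2], [0.199, 0.018, -0.98], [0.084, -0.996, -0.001]]
wrist_force: [1.4, 0.2, -2.2]
gripper_width: 0.137
```

```bash
python3 -c "
from sh import *
where(); goP([-145,0,-8])"
```

```text
tray plat [-181.3 -203.1  -12.3] nose top [-148.1 -206.    12.8] pitch 0.084 world tray x yaw -11.51 F [ 1.39  0.19 -2.24] M [-0.03 -0.19  0.01] g 0.137 t 6.75
rv [ 0.011 -0.076 -0.091] cm [ -2.37  -0.6  -20.02] rows 4.8 t 6.75 F [ 1.39  0.19 -2.24] g 0.137 tcp [ 0.3342 -0.0609  0.1266]
```

>>> {"op": "step_arm", "data": {
  "moves": [
    [[0,-0.02,-0.02,-0.5,-0.1,-4,0],[0,-0.04,-0.04,-1,-0.3,-8,0],[0,-0.06,-0.06,-1.5,-0.4,-12,0],[0.005,-0.076,-0.09,-2,-0.6,-16,0],[0.01,-0.076,-0.09,-2.3,-0.6,-20,0]]
  ]
}}

```text
time_s: 7.17
tcp_pos: [0.4041, 0.133, 0.1322]
ee_rot: [[-0.979, -0.165, -0.122], [0.12, 0.022, -0.993], [0.166, -0.986, -0.002]]
wrist_force: [2.5, -0.5, -1.1]
gripper_width: 0.138
```

>>> {"op": "step_arm", "data": {
  "moves": [
    [[0,0,0,0,0,0,0],[0,0,0,0,0,0,0],[0,0,0,0,0,0,0],[0,0,0,0,0,0,0],[0,0,0,0,0,0,0]]
  ]
}}

```text
time_s: 7.58
tcp_pos: [0.4027, 0.1297, 0.1325]
ee_rot: [[-0.979, -0.164, -0.123], [0.121, 0.022, -0.992], [0.166, -0.986, -0.002]]
wrist_force: [-0.5, -0.1, -1.8]
gripper_width: 0.132
```

```bash
python3 cap.py wrist w7; python3 -c "
from sh import *
where(); goP([-110,0,-9])"
```

```text
tray plat [-1.401e+02  1.000e-01 -4.600e+00] nose top [-1.048e+02  1.000e-01  1.770e+01] pitch 0.166 world tray x yaw -7.07 F [ 0.02 -1.32 -1.79] M [-0.17 -0.2  -0.03] g 0.136 t 7.6333
rv [ 0.002  0.    -0.009] cm [-3.02  0.4   0.  ] rows 0.7 t 7.6333 F [ 0.02 -1.32 -1.79] g 0.136 tcp [0.4029 0.1298 0.1327]
```

View pics/w7.png

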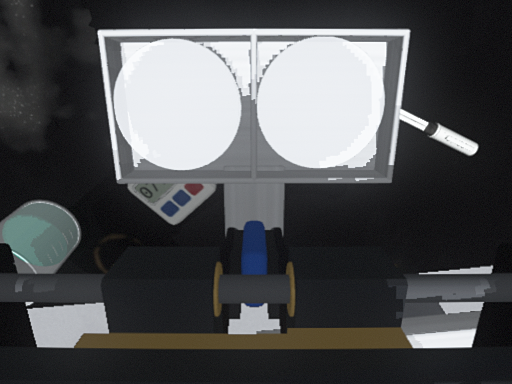

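>>> {"op": "step_arm", "data": {
  "moves": [
    [[0,0,-0.009,-0.5,0.4,0,0],[0,0,-0.009,-1,0.4,0,0],[0,0,-0.009,-1.5,0.4,0,0],[0,0,-0.009,-2,0.4,0,0],[0,0,-0.009,-2,0.4,0,0]]
  ]
}}

```text
time_s: 8.05
tcp_pos: [0.4236, 0.1285, 0.1252]
ee_rot: [[-0.977, -0.172, -0.123], [0.121, 0.023, -0.992], [0.173, -0.985, -0.002]]
wrist_force: [0.3, 0.1, -1.4]
gripper_width: 0.136
```

```bash
python3 cap.py wrist w8; python3 cap.py side s8; python3 -c "
from sh import *
where(); goP([-110,0,-9])
import pickle
from h import *
c=pickle.load(open('s8.pkl','rb')); crop(c,170,120,330,240,5,'pics/s8c.png')
"
```

```text
tray plat [-119.7    1.2   -9.1] nose top [-84.2   1.3  12.9] pitch 0.175 world tray x yaw -7.02 F [-0.07 -0.5  -2.93] M [-0.17 -0.26  0.01] g 0.137 t 8.15
rv [0.002 0.001 0.   ] cm [-0.97 -0.01  0.11] rows 0.2 t 8.15 F [-0.07 -0.5  -2.93] g 0.137 tcp [0.4225 0.1285 0.1253]
```

View pics/w8.png

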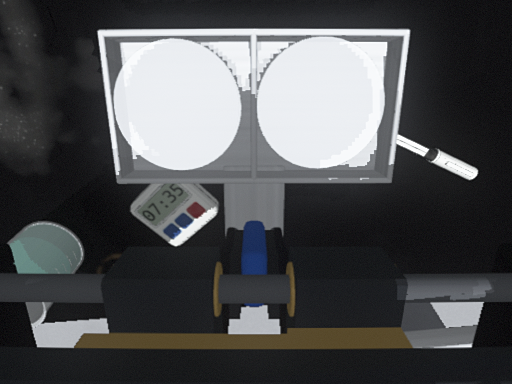

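View pics/s8c.png

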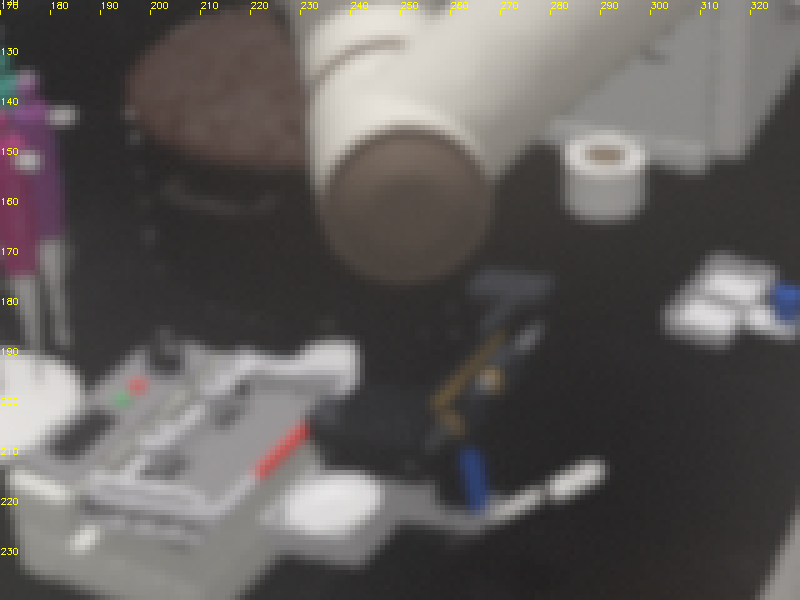

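>>> {"op": "step_arm", "data": {
  "moves": [
    [[0,0,0,-0.3,0,0.1,0],[0,0,0,-0.6,0,0.1,0],[0,0,0,-0.9,0,0.1,0],[0,0,0,-1,0,0.1,0],[0,0,0,-1,0,0.1,0]]
  ]
}}

```text
time_s: 8.57
tcp_pos: [0.4323, 0.1264, 0.1237]
ee_rot: [[-0.977, -0.172, -0.122], [0.12, 0.023, -0.993], [0.174, -0.985, -0.002]]
wrist_force: [0.6, -0.0, -2.0]
gripper_width: 0.136
```

```bash
python3 cap.py wrist w9; python3 -c "
from sh import *
where()
import pickle
from h import *
c=pickle.load(open('w9.pkl','rb')); crop(c,80,0,430,60,2,'pics/w9c.png')
for p in ((-64,0,25),(-64,44,25),(-50,0,13)): print(proj(c,w(p)))
"
```

```text
tray plat [-109.8    0.4   -9. ] nose top [-74.3   0.4  13. ] pitch 0.175 world tray x yaw -6.99 F [ 0.62  0.53 -2.17] M [-0.14 -0.22 -0.02] g 0.137 t 8.6167
[252.28568928  -1.44378957]
[141.18561317  -1.03182702]
[252.49230374 -30.77692263]
```

View pics/w9c.png

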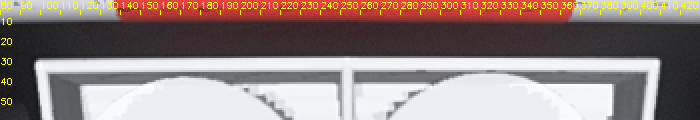

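The sleeve spans columns 139 to 365 and ends at row 11, so it is centred on the tray and within 2 mm of prediction. The nose edge is at row 29. Next I advance under the bar.

>>> {"op": "step_arm", "data": {
  "moves": [
    [[0,0,0,-0.3,0,0,0],[0,0,0,-0.6,0,0,0],[0,0,0,-0.9,0,0,0],[0,0,0,-1.2,0,0,0],[0,0,0,-1.2,0,0,0]]
  ]
}}

```text
time_s: 9.03
tcp_pos: [0.4444, 0.125, 0.1215]
ee_rot: [[-0.977, -0.172, -0.122], [0.12, 0.023, -0.993], [0.174, -0.985, -0.002]]
wrist_force: [0.7, -0.4, -2.8]
gripper_width: 0.133
```

```bash
python3 cap.py wrist w10; python3 -c "
from sh import *
where()
import pickle
from h import *
c=pickle.load(open('w10.pkl','rb')); crop(c,80,0,430,60,2,'pics/w10c.png')
for p in ((-64,0,25),(-64,44,25),(-50,0,13)): print(proj(c,w(p)))
"
```

```text
tray plat [-97.6   0.4  -9.1] nose top [-62.1   0.4  12.9] pitch 0.175 world tray x yaw -7.0 F [-0.24 -0.35 -2.29] M [-0.14 -0.17 -0.02] g 0.133 t 9.0833
[252.39711211  32.76195116]
[144.18596258  33.03959594]
[252.58902234   2.1410893 ]
```

View pics/w10c.png

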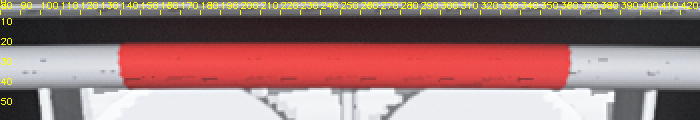

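>>> {"op": "step_arm", "data": {
  "moves": [
    [[0,0,0,-0.2,0,0,0],[0,0,0,-0.4,0,0,0],[0,0,0,-0.5,0,0,0],[0,0,0,-0.5,0,0,0],[0,0,0,-0.5,0,0,0]]
  ]
}}

```text
time_s: 9.5
tcp_pos: [0.4486, 0.1244, 0.1208]
ee_rot: [[-0.977, -0.172, -0.122], [0.12, 0.023, -0.993], [0.174, -0.985, -0.002]]
wrist_force: [0.2, -0.7, -0.7]
gripper_width: 0.134
```

```bash
python3 cap.py wrist w11; python3 -c "
from sh import *
where()
import pickle
from h import *
c=pickle.load(open('w11.pkl','rb')); crop(c,80,0,430,90,2,'pics/w11c.png')
for p in ((-64,0,25),(-64,44,25),(-50,0,13)): print(proj(c,w(p)))
"
```

```text
tray plat [-93.    0.4  -9. ] nose top [-57.5   0.4  13. ] pitch 0.175 world tray x yaw -6.99 F [-0.47  0.06 -2.24] M [-0.11 -0.16 -0.02] g 0.141 t 9.55
[252.17231284  44.32976989]
[144.9191093   44.54646388]
[252.3780608   13.27960186]
```

View pics/w11c.png

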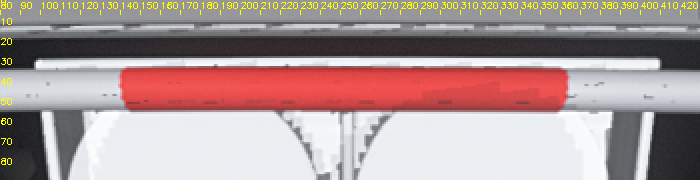

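The nose (rows 29 to 34) is now past the bar (rows 34 to 55), with a gap to the deck edge (rows 12 to 20). Now I lift.

>>> {"op": "step_arm", "data": {
  "moves": [
    [[0,0,0,0,-0.3,0,0],[0,0,0,0,-0.7,0,0],[0,0,0,0,-1.1,0,0],[0,0,0,0,-1.5,0,0],[0,0,0,0,-1.5,0,0]]
  ]
}}

```text
time_s: 9.97
tcp_pos: [0.4518, 0.1242, 0.1366]
ee_rot: [[-0.978, -0.171, -0.122], [0.119, 0.024, -0.993], [0.172, -0.985, -0.003]]
wrist_force: [-0.8, 0.7, -2.9]
gripper_width: 0.131
```

```bash
python3 -c "
from sh import *
where()"
```

```text
tray plat [-92.5   0.7   7.3] nose top [-57.    0.7  29.3] pitch 0.173 world tray x yaw -6.96 F [-0.82  0.66 -2.85] M [-0.18 -0.12 -0.01] g 0.131 t 9.9667
```

>>> {"op": "step_arm", "data": {
  "moves": [
    [[0,0,0,0,-0.3,0,0],[0,0,0,0,-0.6,0,0],[0,0,0,0,-0.8,0,0],[0,0,0,0,-0.8,0,0],[0,0,0,0,-0.8,0,0]]
  ]
}}

```text
time_s: 10.38
tcp_pos: [0.4526, 0.1239, 0.1435]
ee_rot: [[-0.977, -0.172, -0.122], [0.12, 0.023, -0.993], [0.174, -0.985, -0.002]]
wrist_force: [-0.1, -0.3, -3.4]
gripper_width: 0.135
```

```bash
python3 cap.py wrist w12; python3 -c "
from sh import *
where()
import pickle
from h import *
c=pickle.load(open('w12.pkl','rb')); crop(c,80,0,430,90,2,'pics/w12c.png')
"; python3 cap.py side s12; python3 -c "
import pickle
from h import *
crop(pickle.load(open('s12.pkl','rb')),170,160,300,240,6,'pics/s12c.png')"
```

```text
tray plat [-92.9   0.4  14. ] nose top [-57.4   0.4  36. ] pitch 0.175 world tray x yaw -6.99 F [-0.08  0.25 -2.78] M [-0.18 -0.23 -0.  ] g 0.131 t 10.4333
```

View pics/w12c.png

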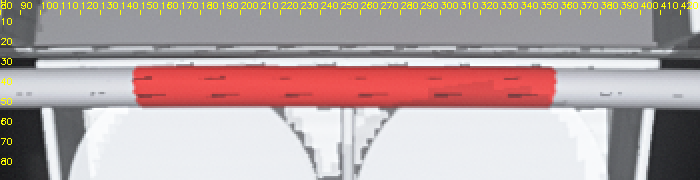

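View pics/s12c.png

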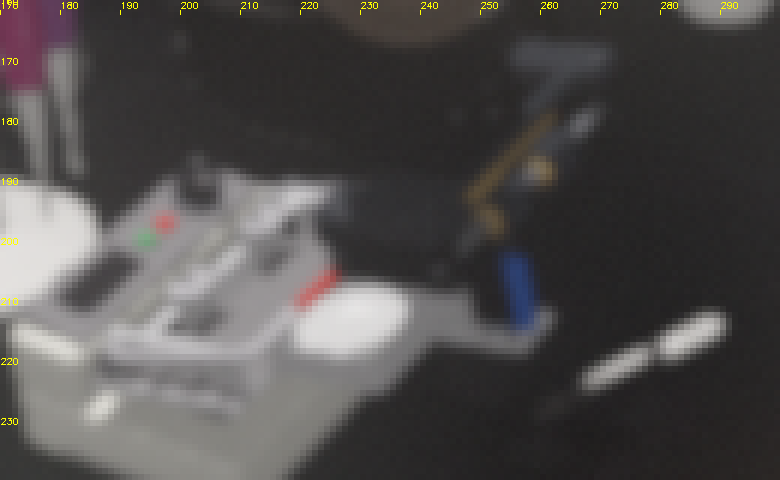

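Between the two pictures the bar dropped only 8 mm in camera depth while the tray rose 23 mm, so the bail has been lifted about 14 mm (about 0.14 rad) and rests on the tray. Next I rise slightly and slide in.

>>> {"op": "step_arm", "data": {
  "moves": [
    [[0,0,0,0,-0.2,0,0],[0,0,0,-0.3,-0.2,0,0],[0,0,0,-0.7,-0.2,0,0],[0,0,0,-1.1,-0.2,0,0],[0,0,0,-1.5,-0.2,0,0]]
  ]
}}

```text
time_s: 10.9
tcp_pos: [0.468, 0.1219, 0.1426]
ee_rot: [[-0.977, -0.173, -0.122], [0.12, 0.023, -0.993], [0.174, -0.985, -0.002]]
wrist_force: [-0.2, 0.7, -2.1]
gripper_width: 0.139
```

```bash
python3 -c "
from sh import *
where()"
```

```text
tray plat [-77.5   0.4  15.9] nose top [-42.    0.4  37.9] pitch 0.175 world tray x yaw -6.98 F [-0.23  0.66 -2.14] M [-0.14 -0.09  0.02] g 0.139 t 10.9
```

Past the mouth without contact. Advancing further to nose near -20.

>>> {"op": "step_arm", "data": {
  "moves": [
    [[0,0,0,-0.4,0,0,0],[0,0,0,-0.8,0,0,0],[0,0,0,-1.2,0,0,0],[0,0,0,-1.6,0,0,0],[0,0,0,-2,0,0,0]]
  ]
}}

```text
time_s: 11.32
tcp_pos: [0.4875, 0.1195, 0.1392]
ee_rot: [[-0.977, -0.172, -0.122], [0.12, 0.023, -0.993], [0.174, -0.985, -0.002]]
wrist_force: [-0.6, 0.3, -2.2]
gripper_width: 0.134
```

```bash
python3 cap.py wrist w13; python3 -c "
from sh import *
where()"
```

```text
tray plat [-56.7   0.5  16. ] nose top [-21.3   0.5  38.1] pitch 0.174 world tray x yaw -7.0 F [ 0.7  -0.08 -2.56] M [-0.22 -0.34  0.04] g 0.134 t 11.3667
```

View pics/w13.png

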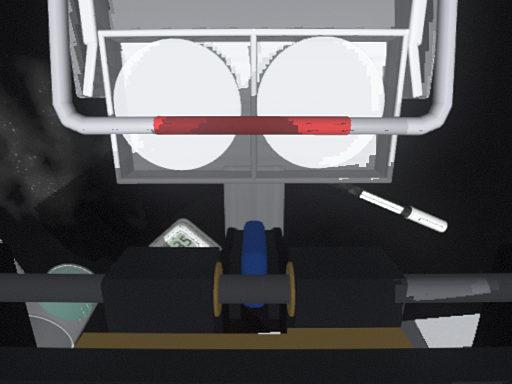

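>>> {"op": "step_arm", "data": {
  "moves": [
    [[0,0,0,0,0.1,0,0],[0,0,0,0,0.15,0,0],[0,0,0,0,0.2,0,0],[0,0,0,0,0.2,0,0],[0,0,0,0,0.2,0,0]]
  ]
}}

```text
time_s: 11.78
tcp_pos: [0.4867, 0.1197, 0.1374]
ee_rot: [[-0.977, -0.172, -0.122], [0.12, 0.023, -0.993], [0.174, -0.985, -0.002]]
wrist_force: [0.6, -1.0, -2.0]
gripper_width: 0.136
```

```bash
python3 -c "
from sh import *
where()"
```

```text
tray plat [-58.    0.5  14.1] nose top [-22.5   0.5  36.1] pitch 0.175 world tray x yaw -6.98 F [ 0.63 -0.99 -2.05] M [-0.19 -0.23 -0.06] g 0.136 t 11.7833
```

>>> {"op": "step_arm", "data": {
  "moves": [
    [[0,0,0,0,0.05,0,0],[0,0,0,0,0.1,0,0],[0,0,0,0,0.1,0,0],[0,0,0,0,0.1,0,0],[0,0,0,0,0.1,0,0]]
  ]
}}

```text
time_s: 12.2
tcp_pos: [0.4865, 0.1197, 0.1364]
ee_rot: [[-0.977, -0.173, -0.122], [0.12, 0.023, -0.993], [0.174, -0.985, -0.002]]
wrist_force: [-0.9, 0.8, -1.8]
gripper_width: 0.133
```

```bash
python3 -c "
from sh import *
where()"
```

```text
tray plat [-58.    0.5  13.1] nose top [-22.5   0.5  35.1] pitch 0.175 world tray x yaw -6.98 F [-0.91  0.78 -1.76] M [-0.17 -0.14 -0.03] g 0.133 t 12.2
```

>>> {"op": "step_arm", "data": {
  "moves": [
    [[0,0,0,0,0.05,0,0],[0,0,0,0,0.1,0,0],[0,0,0,0,0.1,0,0],[0,0,0,0,0.1,0,0],[0,0,0,0,0.1,0,0]]
  ]
}}

```text
time_s: 12.62
tcp_pos: [0.4865, 0.1197, 0.1358]
ee_rot: [[-0.978, -0.172, -0.122], [0.119, 0.023, -0.993], [0.173, -0.985, -0.002]]
wrist_force: [-2.8, 0.3, 1.9]
gripper_width: 0.136
```

```bash
python3 -c "
from sh import *
where()"
```

```text
tray plat [-57.9   0.5  12.5] nose top [-22.4   0.6  34.6] pitch 0.174 world tray x yaw -6.97 F [-2.77  0.29  1.87] M [-0.18  0.35 -0.01] g 0.136 t 12.6167
```

>>> {"op": "step_arm", "data": {
  "moves": [
    [[0,0,0,0,0.05,0,0],[0,0,0,0,0.1,0,0],[0,0,0,0,0.1,0,0],[0,0,0,0,0.1,0,0],[0,0,0,0,0.1,0,0]]
  ]
}}

```text
time_s: 13.03
tcp_pos: [0.4864, 0.1198, 0.135]
ee_rot: [[-0.978, -0.172, -0.122], [0.119, 0.023, -0.993], [0.173, -0.985, -0.002]]
wrist_force: [-1.7, 0.2, 5.1]
gripper_width: 0.136
```

```bash
python3 -c "
from sh import *
where()"
```

```text
tray plat [-57.9   0.6  11.8] nose top [-22.4   0.6  33.8] pitch 0.174 world tray x yaw -6.96 F [-1.68  0.21  5.15] M [-0.15  0.68  0.01] g 0.136 t 13.0333
```

Deck contact came at model z about 12.9 against 13 expected, so the fitted heights are good to a fraction of a millimetre. I'll back off 1 mm and slide on.

>>> {"op": "step_arm", "data": {
  "moves": [
    [[0,0,0,0,-0.12,0,0],[0,0,0,-0.4,-0.12,0,0],[0,0,0,-0.8,-0.12,0,0],[0,0,0,-1.2,-0.12,0,0],[0,0,0,-1.6,-0.12,0,0]]
  ]
}}

```text
time_s: 13.45
tcp_pos: [0.5025, 0.1177, 0.1327]
ee_rot: [[-0.977, -0.173, -0.122], [0.12, 0.023, -0.993], [0.174, -0.985, -0.002]]
wrist_force: [-3.1, 0.1, 2.9]
gripper_width: 0.136
```

```bash
python3 cap.py wrist w14; python3 -c "
from sh import *
where()"
```

```text
tray plat [-40.7   0.5  12.2] nose top [-5.2  0.5 34.3] pitch 0.174 world tray x yaw -6.99 F [-0.05 -0.43  2.69] M [-0.27  0.13  0.01] g 0.132 t 13.5
```

View pics/w14.png

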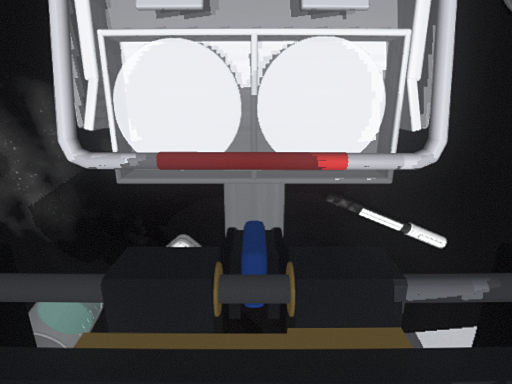

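>>> {"op": "step_arm", "data": {
  "moves": [
    [[0,0,0,0,-0.04,0,0],[0,0,0,-0.3,-0.04,0,0],[0,0,0,-0.6,-0.04,0,0],[0,0,0,-0.9,-0.04,0,0],[0,0,0,-1.1,-0.04,0,0]]
  ]
}}

```text
time_s: 13.92
tcp_pos: [0.5131, 0.1164, 0.131]
ee_rot: [[-0.977, -0.173, -0.122], [0.12, 0.023, -0.993], [0.174, -0.985, -0.002]]
wrist_force: [-0.9, 0.4, 0.5]
gripper_width: 0.137
```

```bash
python3 cap.py wrist w15; python3 -c "
from sh import *
where()"
```

```text
tray plat [-30.4   0.5  12.4] nose top [ 5.1  0.5 34.4] pitch 0.175 world tray x yaw -6.99 F [-0.44  0.41 -0.54] M [-0.28 -0.05  0.01] g 0.134 t 13.9667
```

View pics/w15.png

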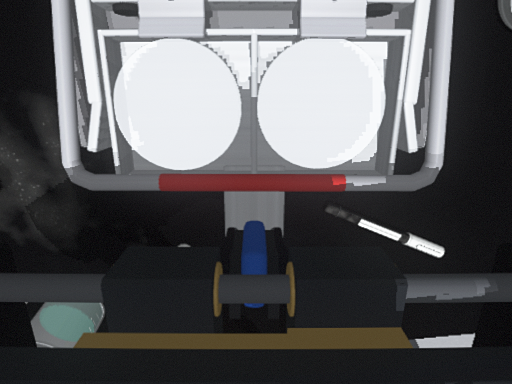

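The nose is under both clips, which overlap the tray's front edge at (170,30) and (335,30). The last 9 mm go in gently.

>>> {"op": "step_arm", "data": {
  "moves": [
    [[0,0,0,-0.2,0,0,0],[0,0,0,-0.4,0,0,0],[0,0,0,-0.6,0,0,0],[0,0,0,-0.7,0,0,0],[0,0,0,-0.7,0,0,0]]
  ]
}}

```text
time_s: 14.38
tcp_pos: [0.5202, 0.1156, 0.1298]
ee_rot: [[-0.978, -0.172, -0.122], [0.12, 0.023, -0.993], [0.173, -0.985, -0.002]]
wrist_force: [0.8, 0.4, -2.2]
gripper_width: 0.138
```

```bash
python3 -c "
from sh import *
where()"
```

```text
tray plat [-23.4   0.6  12.6] nose top [12.1  0.7 34.6] pitch 0.174 world tray x yaw -6.99 F [ 0.75  0.45 -2.21] M [-0.19 -0.25  0.11] g 0.138 t 14.3833
```

>>> {"op": "step_arm", "data": {
  "moves": [
    [[0,0,0,-0.1,0,0,0],[0,0,0,-0.15,0,0,0],[0,0,0,-0.15,0,0,0],[0,0,0,-0.15,0,0,0],[0,0,0,-0.15,0,0,0]]
  ]
}}

```text
time_s: 14.8
tcp_pos: [0.5212, 0.1154, 0.1298]
ee_rot: [[-0.977, -0.172, -0.122], [0.12, 0.023, -0.993], [0.174, -0.985, -0.002]]
wrist_force: [0.1, -0.8, -2.1]
gripper_width: 0.135
```

```bash
python3 cap.py wrist w16; python3 -c "
from sh import *
where()"
```

```text
tray plat [-22.4   0.6  12.7] nose top [13.1  0.6 34.7] pitch 0.175 world tray x yaw -6.98 F [ 0.13  0.46 -2.36] M [-0.13 -0.21 -0.05] g 0.136 t 14.85
```

View pics/w16.png

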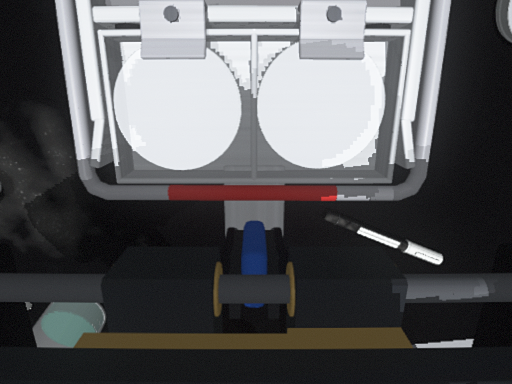

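The bail has dropped behind the rear edge: the sleeve (168 to 338, row 193) now appears much further away. I'll lower the tray onto the deck and nudge it toward the stop.

>>> {"op": "step_arm", "data": {
  "moves": [
    [[0,0,0,-0.05,0.04,0,0],[0,0,0,-0.1,0.06,0,0],[0,0,0,-0.15,0.08,0,0],[0,0,0,-0.15,0.08,0,0],[0,0,0,-0.15,0.08,0,0]]
  ]
}}

```text
time_s: 15.27
tcp_pos: [0.5213, 0.1155, 0.1295]
ee_rot: [[-0.977, -0.175, -0.122], [0.119, 0.023, -0.993], [0.176, -0.984, -0.002]]
wrist_force: [-6.5, 2.7, 5.0]
gripper_width: 0.134
```

```bash
python3 cap.py wrist w17; python3 -c "
from sh import *
where()
import pickle
from h import *
c=pickle.load(open('w17.pkl','rb')); crop(c,70,0,450,210,2,'pics/w17c.png')
for p in ((-64,0,25),(-64,44.7,25),(-64,-44.7,25)): print(proj(c,w(p)))"; python3 cap.py side s17; python3 -c "
import pickle
from h import *
crop(pickle.load(open('s17.pkl','rb')),170,160,300,240,6,'pics/s17c.png')"
```

```text
tray plat [-22.3   0.6  12.2] nose top [13.2  0.7 34.2] pitch 0.177 world tray x yaw -6.97 F [-5.89  2.74  5.39] M [ 0.42  1.51 -0.12] g 0.136 t 15.3167
[252.75070822 192.88752706]
[169.67848405 192.66279   ]
[335.86747612 193.10728912]
```

View pics/w17c.png

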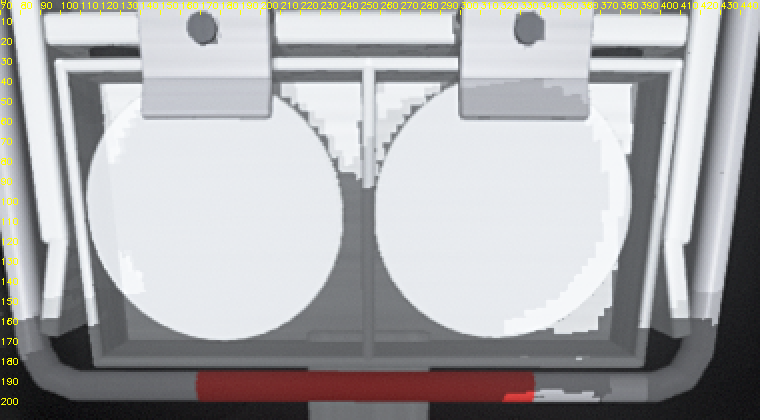

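View pics/s17c.png

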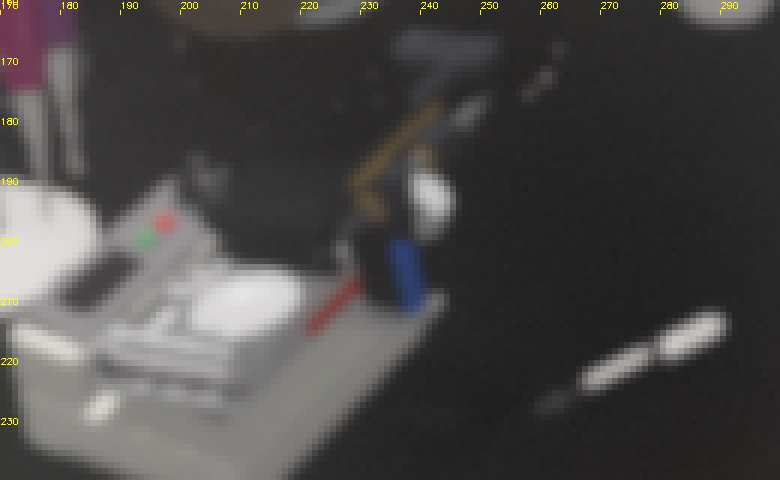

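The stop is felt (Fx about -6 N) and the bail is at its fully-down prediction: row 193 and columns 168 to 338, both as predicted. I'll relax the pressure slightly and hold.

>>> {"op": "step_arm", "data": {
  "moves": [
    [[0,0,0,0.05,-0.02,0,0],[0,0,0,0.07,-0.04,0,0],[0,0,0,0.07,-0.04,0,0],[0,0,0,0.07,-0.04,0,0],[0,0,0,0.07,-0.04,0,0]]
  ]
}}

```text
time_s: 15.78
tcp_pos: [0.5213, 0.1156, 0.1295]
ee_rot: [[-0.977, -0.174, -0.122], [0.12, 0.023, -0.993], [0.175, -0.985, -0.002]]
wrist_force: [-4.4, 2.6, 3.5]
gripper_width: 0.134
```

```bash
python3 -c "
from sh import *
where()"
```

```text
tray plat [-22.3   0.7  12.3] nose top [13.2  0.7 34.3] pitch 0.176 world tray x yaw -6.98 F [-4.4   2.65  3.53] M [ 0.56  1.43 -0.16] g 0.134 t 15.7833
```

>>> {"op": "step_arm", "data": {
  "moves": [
    [[0,0,0.005,0.05,0,0.05,0],[0,0,0.01,0.05,0,0.05,0],[0,0,0.01,0.05,0,0.05,0],[0,0,0.01,0.05,0,0.05,0],[0,0,0.01,0.05,0,0.05,0]]
  ]
}}

```text
time_s: 16.2
tcp_pos: [0.5211, 0.1154, 0.1292]
ee_rot: [[-0.979, -0.163, -0.122], [0.12, 0.023, -0.993], [0.165, -0.986, -0.003]]
wrist_force: [-4.0, 3.6, 1.8]
gripper_width: 0.137
```

```bash
python3 -c "
from sh import *
where()"
```

```text
tray plat [-22.2   0.5  12.8] nose top [13.1  0.5 35.1] pitch 0.166 world tray x yaw -6.98 F [-4.02  3.58  1.79] M [ 0.97  1.18 -0.2 ] g 0.137 t 16.2
```

Forces are small and the tray sits against the stop. Releasing.

>>> {"op": "step_arm", "data": {
  "moves": [
    [[0,0,0,0,0,0,20],[0,0,0,0,0,0,30],[0,0,0,0,0,0,50],[0,0,0,0,0,0,70],[0,0,0,0,0,0,70]]
  ]
}}

```text
time_s: 16.62
tcp_pos: [0.5218, 0.1146, 0.1294]
ee_rot: [[-0.979, -0.162, -0.122], [0.12, 0.022, -0.993], [0.163, -0.987, -0.002]]
wrist_force: [0.2, 0.4, 0.7]
gripper_width: 0.418
```

>>> {"op": "step_arm", "data": {
  "moves": [
    [[0,0,0,0,0,0,70],[0,0,0,0,0,0,70],[0,0,0,0,0,0,70],[0,0,0,0,0,0,70],[0,0,0,0,0,0,70]]
  ]
}}

```text
time_s: 17.03
tcp_pos: [0.5214, 0.1149, 0.1294]
ee_rot: [[-0.979, -0.162, -0.122], [0.12, 0.022, -0.993], [0.164, -0.986, -0.002]]
wrist_force: [-0.2, 0.4, 0.4]
gripper_width: 0.683
```

```bash
python3 cap.py wrist w18; python3 -c "
from sh import *
where()
import pickle
from h import *
c=pickle.load(open('w18.pkl','rb'))
for p in ((-64,0,25),(-64,44.7,25),(-64,-44.7,25)): print(proj(c,w(p)))"
```

```text
tray plat [-21.8   0.1  13. ] nose top [13.5  0.1 35.4] pitch 0.165 world tray x yaw -6.98 F [ 0.35 -0.17  0.03] M [-0.16 -0.25  0.07] g 0.691 t 17.0833
[251.70513245 193.35143604]
[168.81736897 193.13823332]
[334.663048   193.55823972]
```

View pics/w18.png

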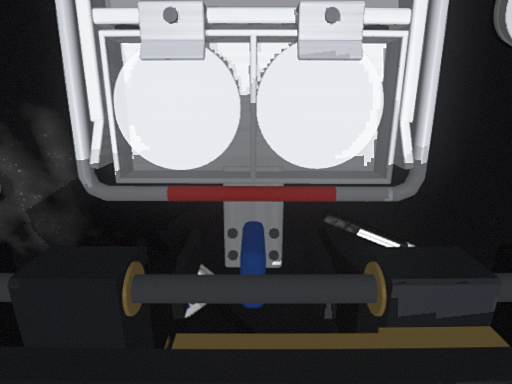

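>>> {"op": "step_arm", "data": {
  "moves": [
    [[0,0,0,0,-1,0,70],[0,0,0,0.2,-3,0,70],[0,0,0,0.5,-6,0,70],[0,0,0,1,-9,0,70],[0,0,0,1.5,-12,0,70]]
  ]
}}

```text
time_s: 17.5
tcp_pos: [0.5263, 0.1138, 0.2523]
ee_rot: [[-0.979, -0.162, -0.122], [0.12, 0.022, -0.993], [0.164, -0.987, -0.002]]
wrist_force: [0.3, 0.3, -0.1]
gripper_width: 0.701
```

>>> {"op": "step_arm", "data": {
  "moves": [
    [[0,0,0,3,0,0,70],[0,0,0,5,0,0,70],[0,0,0,5,0,0,70],[0,0,0,5,0,0,70],[0,0,0,5,0,0,70]]
  ]
}}

```text
time_s: 17.92
tcp_pos: [0.4777, 0.1201, 0.2589]
ee_rot: [[-0.979, -0.162, -0.122], [0.12, 0.022, -0.993], [0.163, -0.987, -0.002]]
wrist_force: [-0.2, -0.6, 0.1]
gripper_width: 0.699
```

```bash
python3 cap.py wrist w19; python3 cap.py side s19; python3 -c "
from sh import *
where()
import pickle
from h import *
c=pickle.load(open('w19.pkl','rb')); crop(c,130,0,380,190,3,'pics/w19c.png')
for p in ((-64,0,25),(-64,44.7,25),(-64,-44.7,25)): print('bar',proj(c,w(p)))
for x,y in ((15,69.5),(15,-69.5),(-56,-69.5),(-56,69.5)): print('tray corner',proj(c,w((x,y,35))))
crop(pickle.load(open('s19.pkl','rb')),170,160,300,240,6,'pics/s19c.png')"
```

```text
tray plat [-87.5  -0.3 132.2] nose top [-52.2  -0.3 154.5] pitch 0.165 world tray x yaw -7.01 F [ 0.07 -0.97  0.5 ] M [-0.12 -0.26 -0.01] g 0.696 t 18.0167
bar [252.65391202  76.35714495]
bar [199.56375687  76.31301514]
bar [305.77369027  76.55447286]
tray corner [159.79895051 -35.48046571]
tray corner [345.73364125 -35.16516096]
tray corner [338.89762126  65.57065907]
tray corner [166.37331402  65.18874599]
```

View pics/w19c.png

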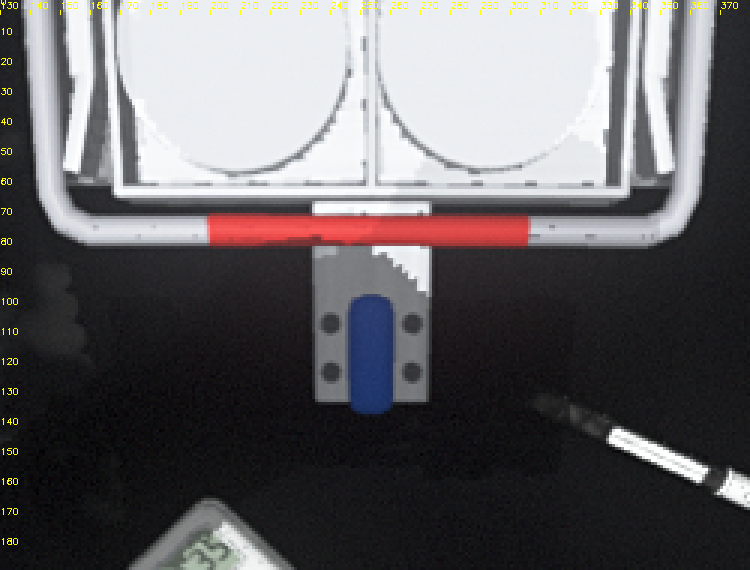

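View pics/s19c.png

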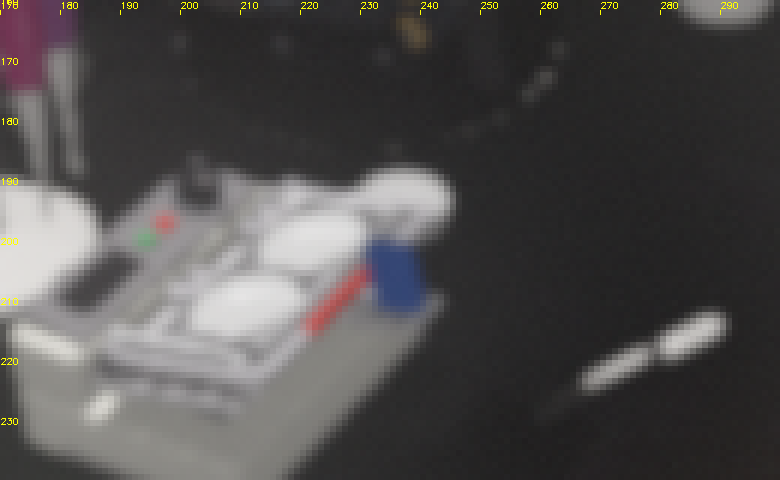

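After release the bar is at row 76, columns 199 to 306, and the tray's rear edge is at row 64, columns 167 to 340. All match the prediction for home within 1 to 2 px. Handing in.

```bash
python3 -c "
from station import r
print(r.finish_job()); print(r.sense()['time_s'])"
```

```text
the job is handed in; nothing more can be done
None
the job is handed in; nothing more can be done
```

I loaded the tray with its two dishes into the shaker bay and handed the job in at about 18 s. No verdict is reported, so the result rests on my own checks.

- **Tilt:** The wrist camera gave about 0.175 rad. Touching the deck agreed, with contact within about 1 mm of the predicted height.
- **Loading:** The nose went under the crossbar and lifted the bail about 14 mm (roughly 0.14 rad, judged from the pictures). I then slid the tray along the deck under both clips to the stop, which pushed back with about 6 N, and let go after the bail had dropped.
- **Last checks:** With the gripper withdrawn, the crossbar was within 1 px of its fully-down position and the tray's rear edge within 2 px of home. Both dishes looked seated in their pockets. I touched no bystander.
- **Disagreement:** My position model read the tray's x about 1.8 mm short of home (-22.3 against -20.5 mm) while it was against the stop. I put this down to calibration, because one earlier picture of the bar had shown a similar offset and the stop contact was clear.

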